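# Stop the projector's levelling base from rocking

### The arm

A 6-joint arm with a two-finger parallel gripper is mounted at the origin on the work surface. World frame = base frame: x ahead of the robot, y to its left, z up, the work surface at z = 0. Lengths are in m, angles in rad, forces in N, time in s.
With the tool pointing down it reaches from about 0.275 to 0.75 m from the base axis. Payload 10.2 kg.
Tool frame: the origin (TCP) lies at the very end of the fingers, on their centre line; the grasp point (between the pads) lies 19 mm behind it; z points along the fingers, y is the direction in which the jaws open and shut (so a half turn about z gives the same grasp; the last joint's range is limited). The gripper opens to 85 mm and grips with 20 to 120 N. Pads are 22 mm wide; open, the fingers measure 114 mm over their backs; the gripper's body (76 mm by 85 mm) begins 54 mm behind the grasp point. The pads swing forward as they close: fully open they stand 13 mm farther back than shut.
Start: joints at [0.992, 0.313, 1.498, -0, 1.331, -0.223], TCP at [0.183, 0.492, 0.231] pointing down, gripper open.
Joint ranges: [-2.94, 2.94], [-0.97, 2.17], [0.19, 2.56], [-1.23, 4.37], [0.02, 3.11], [-2.88, 2.88]. Speed limits (rad/s): [2.39, 2.39, 3.01, 3.14, 3.14, 3.14].

### API

Orientations are given as a rotation vector (axis times angle).
In Python, from station import bot gives the robot as it stands.
- The arm moves only by the tool move_arm, never from a script. Its argument "increments" is a list of rows, each an object of numbers: "x", "y", "z": the shift along the tool's x, y, z in cm; "twist": the turn about the tool's z in degrees. In form: [{"x": .., "y": .., "z": .., "twist": ..}, ...]. A call has exactly 5 rows; each row shifts and turns the pose as measured when the row begins, along the tool's axes as they then stand; what a row does not reach is not made up. A row lasts 1/10 s, in which the tool goes at most 50 mm and 8.59 degrees, less where a joint would pass 70% of its speed; a pose out of reach is approached as far as the arm can. A call with a gripper value outside its range is refused whole. "claw" is the finger opening in cm, from 0 to 8.54, set as the call begins (left out, the last holds). The fingers move at their own pace and stop on an object; "grip_force" is the grip in N (left out, the last holds). Time passes only in rows, so rows that do not move let the fingers close, or fill a call up. It gives the time, the measured TCP pose, the force and the opening at its end, in the units of the state.
- bot.state(): the state, without advancing time (a new reading comes with each control period).
- bot.snapshot(name): name is "scene" or "top" or "wrist"; returns a dict with "img" (384x512x3 uint8, red, green, blue), "fx", "fy", "cx", "cy" (pixels), "world_from_camera" (4x4, takes a point from camera to world coordinates). Camera axes: x right, y down, z forward; pixel columns grow to the right and rows downward; lengths in m; the calibration is good to about 2 mm. A picture is of the moment at which its call begins. There is no depth.
- bot.sign_off(): hands the job in, once; it reports no verdict.
The state is a dict: "time_s": time; "qpos": joint angles; "dq": joint speeds; "tau": joint torques, N m; "position": TCP position; "orientation": TCP orientation; "contact_force": force on the tool from outside, world axes, zero at the start; "ft_torque": the same for the moment, N m; "width": opening from 0.0 (shut) to 1.0 (fully open).
Only numpy, scipy, OpenCV 4.12 (cv2) and the standard library are available. Lean on these libraries where they do the work, as an engineer would, in place of code of your own. Each camera call takes 0.05 s, during which the arm holds its last target.

### The job

The projector's steel base rocks because the levelling screw over the odd, wider and thinner disc leaves its foot hanging. Turn that screw clockwise until all four feet carry a fair share of the weight and the base stands level without rocking, but do not jack it up so far that another foot comes off its disc. Then let go and press down gently on the projector's top at that same corner to prove that nothing rocks, and leave everything else where it is.

Things in the scene. Friction and masses are not known exactly. Their poses are not given: they have to be found in the camera images.
- base: loose steel base, 4.5 to 5 kg with the projector fixed on it. Plate 264 (x) x 284 (y) x 6 mm, top 42 mm above the table. Origin at table height midway between the four feet, 120 mm from them along x and 130 mm along y. The far (+x) feet are fixed, the near (-x) ones are the ends of levelling screws. Each sole yields 1 mm under 70 N. While a near foot hangs, 3 N down on its corner rocks the base.
- knob_left (a point): centre of the knob of the near left (+y) screw, on its axis; fixed to the base 77 mm above the table, so it tells nothing of the screw's turn (knob starts up to 1 mm higher or lower). Knurled aluminium cylinder, 40 mm diameter, 24 mm high, top 8 mm above this point; below it a 12 mm spindle and a 26 mm boss that ends 8 mm above the plate. Clockwise from above drives it down, 4 mm a turn.
- knob_right (a point): same for the near right (-y) screw. Either takes about 0.03 N m to turn while its foot hangs and 0.01 N m more per newton on the foot. While the foot hangs the knob sinks as it turns: go with it, or the base is pulled or pushed. Once the foot stands on its disc the knob hardly sinks; each rad then puts about 10 N more on this foot and the one diagonally opposite and takes it from the other two.
- projector: white plastic projector fixed on the base, 180 mm (x) by 170 mm (y), flat top 125 mm above the table, edges rounded by 12 mm. Origin at table height under the middle of its case, 42 mm farther (+x) than the base's origin; axes as the base's.
- disc_thin: odd steel protective disc stuck to the table under one of the near feet: wider (62 mm in diameter) and thinner (4.5 mm) than the other three; the screw above it is the slack one. Origin at the centre of its underside.
- disc_near: steel disc stuck to the table under the other near foot, 48 mm in diameter, 7 mm thick. Origin at the centre of its underside.
- disc_far_left: steel disc stuck to the table under the far left (+x, +y) foot, 48 mm in diameter, 7 mm thick. Origin at the centre of its underside.
- disc_far_right: steel disc stuck to the table under the far right (+x, -y) foot, 48 mm in diameter, 7 mm thick. Origin at the centre of its underside.
- jar: amber glass jar with a black screw lid, 64 mm in diameter, 85 mm high, a bystander. Origin at the centre of its underside.
- cup: matte grey ceramic cup, 76 mm across the rim, 85 mm high, a bystander. Origin at the centre of its underside.
- organiser: closed white pill organiser, 40 x 150 x 25 mm, a bystander. Origin at the centre of its underside.
- tray: wooden tray with a steel spring clip on its rim, 200 x 150 mm, 28 mm high, a bystander. Origin at the centre of its underside.

How it is judged:
By the outcome, as a careful person would: the job done as asked, in the order asked, and still so for the second after the job is handed in, with the robot touching nothing.
It also fails if it takes over 72 s, if anything falls off the work surface, if the arm or the gripper's body presses on something with over 40 N, if the wrist force passes 120 N, or if a joint passes its speed limit or range.

## Working session

There is one attempt and no reset: what is moved stays moved. The work goes in short steps, Python scripts to look and compute and a tool call to move; the robot and the scene stay as the last step left them, time stands still between calls to the robot, and variables do not carry over. Pictures are saved under pics/ and viewed, and the job is handed in when it is done.

Besides the shell and the picture viewer there is one more tool, called as name(argument=value, ...) on one line, values as JSON. move_arm: Moves the arm, as the interface text tells. Its arguments: {"type":"object","properties":{"increments":{"type":"array"},"claw":{"type":"number"},"grip_force":{"type":"number"}},"required":["increments"]}

```bash
mkdir -p pics; ls; python3 - <<'E'
from station import bot
import cv2
s=bot.state();print(s)
for n in ("scene","top","wrist"):
    d=bot.snapshot(n);cv2.imwrite(f"pics/{n}0.png",cv2.resize(d["img"][:,:,::-1],(800,600),interpolation=cv2.INTER_CUBIC))
    print(n,d["fx"],d["fy"],d["cx"],d["cy"],d["world_from_camera"].round(4).tolist())
E
```

```text
pics
{'time_s': 0.0, 'qpos': array([ 9.91571665e-01,  3.13454038e-01,  1.49845784e+00,  1.78105795e-05,
        1.33104130e+00, -2.23402908e-01]), 'dq': array([ 0.00161512, -0.00055502, -0.00036138, -0.0002249 , -0.00111707,
       -0.00122238]), 'tau': array([ 2.44997726e-03, -4.12266684e+01, -2.59738129e+01, -2.54805235e-05,
        4.21038712e-03, -1.25980881e-05]), 'position': array([0.18274418, 0.49187592, 0.23072521]), 'orientation': array([-5.55889207e-01, -3.09146385e+00,  1.95636390e-03]), 'contact_force': array([-1.32901011, -0.20637715,  0.44591338]), 'ft_torque': array([0.01793843, 0.02959438, 0.01757428]), 'width': 1.0015037217342426}
scene 463.31526921321114 463.31526921321114 246.332505579323 199.72335434862367 [[0.5334, 0.6337, -0.5602, 1.3758], [0.8458, -0.3966, 0.3567, -0.5152], [0.0038, -0.6641, -0.7476, 1.1096], [0.0, 0.0, 0.0, 1.0]]
top 422.5063280090053 422.5063280090053 256.5907881603226 189.53540917171713 [[-0.004, -0.9809, 0.1947, 0.3647], [-1.0, 0.0029, -0.006, 0.0078], [0.0054, -0.1947, -0.9808, 1.1747], [0.0, 0.0, 0.0, 1.0]]
wrist 280.6692557531357 280.6692557531357 253.90695056447453 188.88899976753567 [[0.3494, 0.8929, 0.2839, 0.1094], [0.937, -0.3325, -0.1072, 0.5194], [-0.0014, 0.3035, -0.9528, 0.3735], [0.0, 0.0, 0.0, 1.0]]
```

View pics/top0.png

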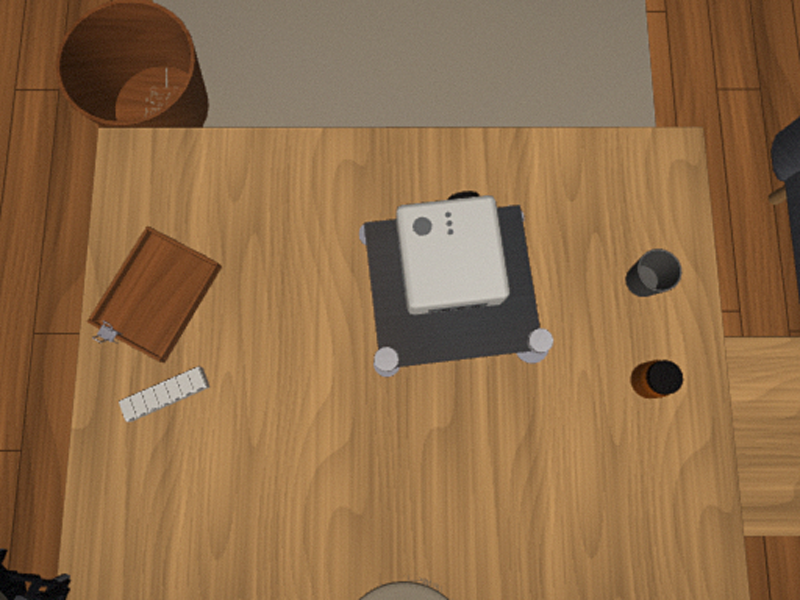

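View pics/scene0.png

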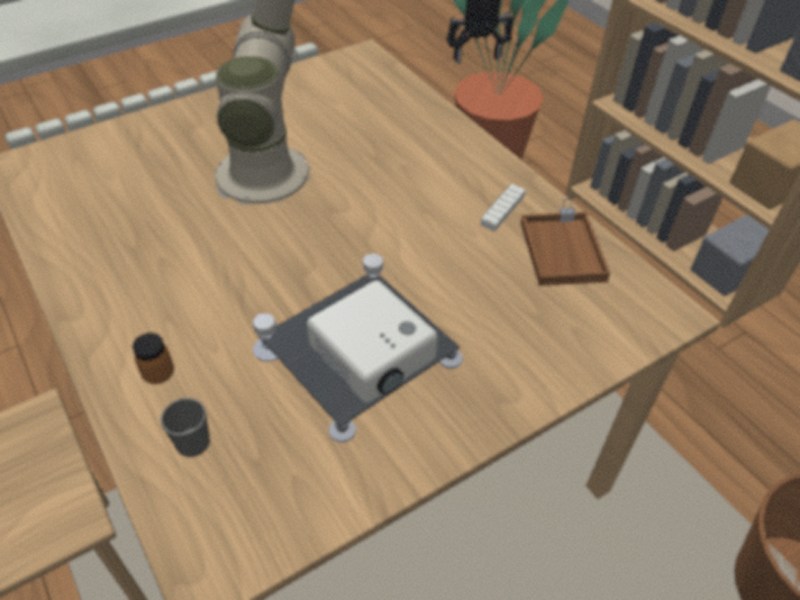

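View pics/wrist0.png

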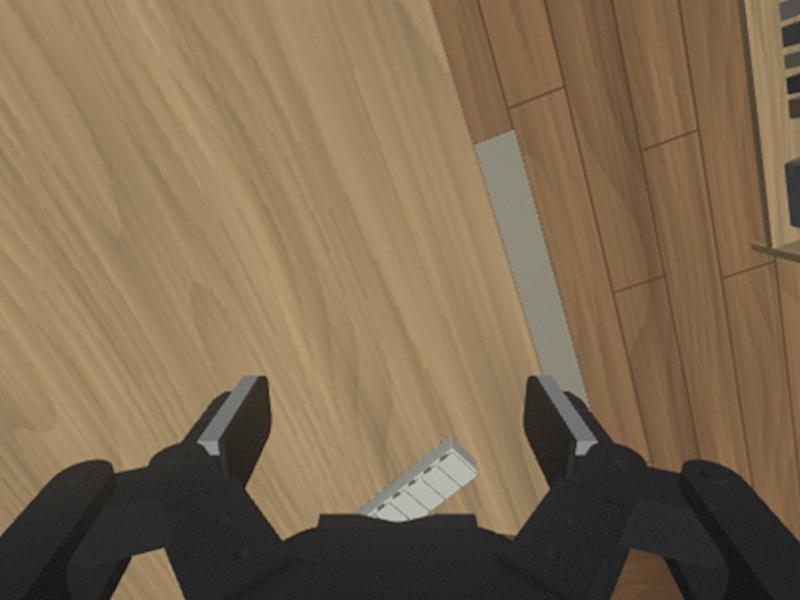

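The top view shows knobs near (386,358) and (541,340), and the right disc looks wider. I'll enlarge to confirm.

```bash
python3 - <<'E'
from station import bot
import cv2,numpy as np
d=bot.snapshot("top")["img"][:,:,::-1]
a=cv2.resize(d[205:250,225:275],(400,360),interpolation=cv2.INTER_CUBIC)
b=cv2.resize(d[195:240,315:365],(400,360),interpolation=cv2.INTER_CUBIC)
cv2.imwrite("pics/knobs.png",np.hstack([a,b]))
e=bot.snapshot("scene")["img"][:,:,::-1]
cv2.imwrite("pics/sc.png",cv2.resize(e[155:290,150:310],(800,600*9//8*1),interpolation=cv2.INTER_CUBIC)[:600])
E
```

```text
(no output)
```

View pics/knobs.png

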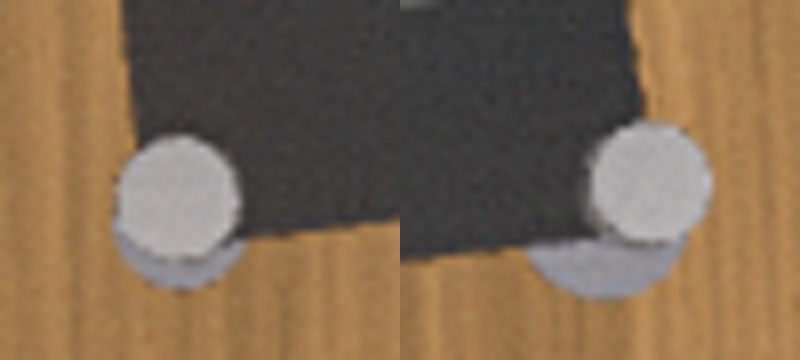

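View pics/sc.png

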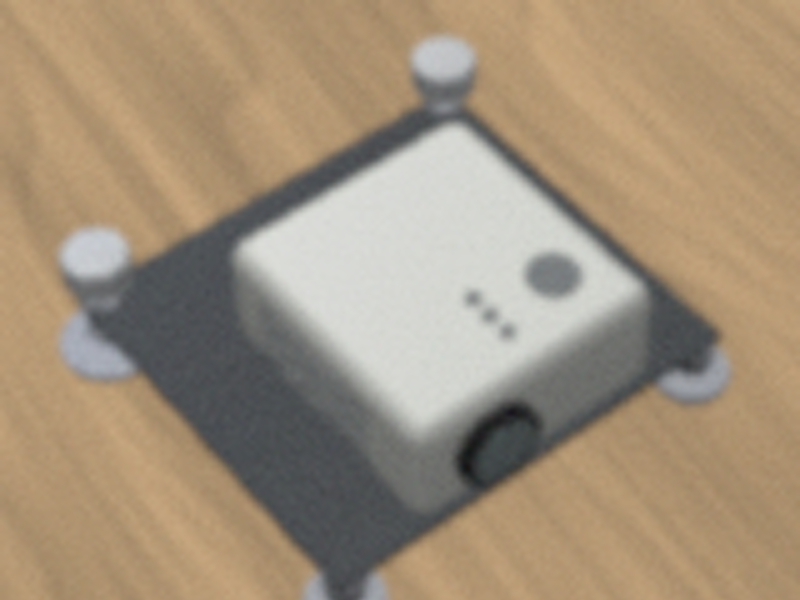

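```bash
cat > h.py <<'E'
import numpy as np
from station import bot
from scipy.spatial.transform import Rotation as R
def ray(d,u,v,z):
    T=d["world_from_camera"];r=T[:3,:3]@np.array([(u-d["cx"])/d["fx"],(v-d["cy"])/d["fy"],1]);o=T[:3,3]
    return o+r*(z-o[2])/r[2]
E
python3 - <<'E'
from h import *
t=bot.snapshot("top");s=bot.snapshot("scene")
print("R",ray(t,345.9,217.3,.085),ray(s,168.8,205.2,.085))
print("L",ray(t,246.9,229.2,.085),ray(s,238.4,166.6,.085))
st=bot.state();print(st["position"],R.from_rotvec(st["orientation"]).as_matrix().round(3))
E
```

```text
R [ 0.50676756 -0.23063676  0.085     ] [ 0.50583755 -0.22999015  0.085     ]
L [0.47670399 0.0265692  0.085     ] [0.47637155 0.02707148 0.085     ]
[0.18285616 0.49208812 0.23118154] [[-0.937  0.348 -0.   ]
 [ 0.348  0.937 -0.   ]
 [ 0.    -0.    -1.   ]]
```

move_arm(increments=[{"x": -3.5,"y": -3.5,"z": 0,"twist": 0},{"x": -3.5,"y": -3.5,"z": 0,"twist": 0},{"x": -3.5,"y": -3.5,"z": 0,"twist": 0},{"x": -3.5,"y": -3.5,"z": 0,"twist": 0},{"x": -3.5,"y": -3.5,"z": 0,"twist": 0}])

```text
time_s: 0.85
position: [0.2859, 0.2656, 0.23]
orientation: [0.541, 3.094, 0.001]
contact_force: [0.7, 0.5, 0.8]
width: 1.001
```

move_arm(increments=[{"x": -3.5,"y": -3.5,"z": 0,"twist": 0},{"x": -3.5,"y": -3.5,"z": 0,"twist": 0},{"x": -3.5,"y": -3.5,"z": 0,"twist": 0},{"x": -3.5,"y": -3.5,"z": 0,"twist": 0},{"x": -3.5,"y": -3.5,"z": 0,"twist": 0}])

```text
time_s: 1.35
position: [0.3903, 0.038, 0.2314]
orientation: [0.539, 3.09, 0.002]
contact_force: [0.1, 0.9, 0.4]
width: 1.0
```

move_arm(increments=[{"x": -3.5,"y": -3.5,"z": 0,"twist": 0},{"x": -3.5,"y": -3.5,"z": 0,"twist": 0},{"x": -3.5,"y": -3.5,"z": 0,"twist": 0},{"x": -3.5,"y": -3.5,"z": 0,"twist": 0},{"x": 0,"y": 0,"z": 0,"twist": 0}])

```text
time_s: 1.85
position: [0.4745, -0.1483, 0.2316]
orientation: [0.549, 3.086, 0.001]
contact_force: [-0.2, 1.0, 0.2]
width: 0.999
```

move_arm(increments=[{"x": -3,"y": -3,"z": 0,"twist": 0},{"x": -3,"y": -3,"z": 0,"twist": 0},{"x": 0,"y": 0,"z": 0,"twist": -8},{"x": 0,"y": 0,"z": 0,"twist": -8},{"x": 0,"y": 0,"z": 0,"twist": -8}])

```text
time_s: 2.35
position: [0.5107, -0.2277, 0.2305]
orientation: [-0.123, 3.134, 0.003]
contact_force: [-1.1, 0.1, -0.2]
width: 1.002
```

move_arm(increments=[{"x": 0,"y": 0,"z": 0,"twist": -8},{"x": 0,"y": 0,"z": 0,"twist": -8},{"x": 0,"y": 0,"z": 0,"twist": -8},{"x": 0,"y": 0,"z": 0,"twist": -8},{"x": 0,"y": 0,"z": 0,"twist": 0}])

```text
time_s: 2.85
position: [0.5102, -0.2247, 0.2304]
orientation: [-1.023, 2.965, 0.003]
contact_force: [-0.5, 0.2, -0.0]
width: 0.999
```

```bash
cat >> h.py <<'E'
def info(goal=None):
    s=bot.state();M=R.from_rotvec(s["orientation"]).as_matrix()
    print("t",round(s["time_s"],2),"pos",s["position"].round(4),"q6",s["qpos"][5].round(3),"F",s["contact_force"].round(2),"T",s["ft_torque"].round(3),"w",round(s["width"],3),"zaxis",M[:,2].round(3))
    if goal is not None: print("tool delta cm",(M.T@(np.array(goal)-s["position"])*100).round(2))
E
python3 - <<'E'
from h import *
import cv2
info([.5063,-.2303,.11])
d=bot.snapshot("wrist");cv2.imwrite("pics/w1.png",cv2.resize(d["img"][:,:,::-1],(800,600)))
E
```

```text
t 2.85 pos [ 0.5102 -0.2247  0.2304] q6 -2.864 F [-0.48  0.18 -0.05] T [-0.012  0.03  -0.051] w 0.999 zaxis [ 0.004  0.004 -1.   ]
tool delta cm [ 0.71 -0.2  12.04]
```

View pics/w1.png

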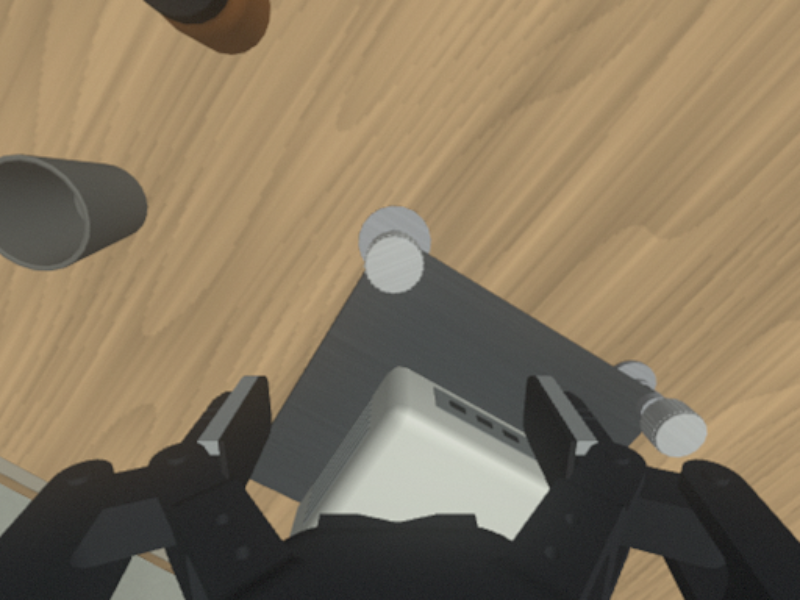

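```bash
python3 - <<'E'
from h import *
d=bot.snapshot("wrist");print(ray(d,252.0,168.6,.085))
print(ray(d,433.5,278,.085))
info()
E
```

```text
[ 0.50482438 -0.23076186  0.085     ]
[0.47807445 0.02432741 0.085     ]
t 2.95 pos [ 0.5103 -0.2249  0.2305] q6 -2.859 F [0.62 0.57 0.48] T [-0.004 -0.062  0.011] w 1.0 zaxis [ 0.004  0.003 -1.   ]
```

move_arm(increments=[{"x": 0.7,"y": -0.1,"z": 0,"twist": 7},{"x": 0,"y": 0,"z": 3,"twist": 0},{"x": 0,"y": 0,"z": 3,"twist": 0},{"x": 0,"y": 0,"z": 3,"twist": 0},{"x": 0,"y": 0,"z": 0,"twist": 0}])

```text
time_s: 3.45
position: [0.506, -0.2292, 0.139]
orientation: [-0.798, 3.032, 0.0]
contact_force: [0.1, 0.2, -0.2]
width: 1.002
```

```bash
python3 - <<'E'
from h import *
import cv2
info([.506,-.2305,.053])
d=bot.snapshot("wrist");cv2.imwrite("pics/w2.png",cv2.resize(d["img"][:,:,::-1],(800,600)))
E
```

```text
t 3.45 pos [ 0.506  -0.2292  0.139 ] q6 -2.727 F [ 0.08  0.21 -0.16] T [-0.026  0.005  0.002] w 1.002 zaxis [ 0.006  0.002 -1.   ]
tool delta cm [ 0.11 -0.1   8.6 ]
```

View pics/w2.png

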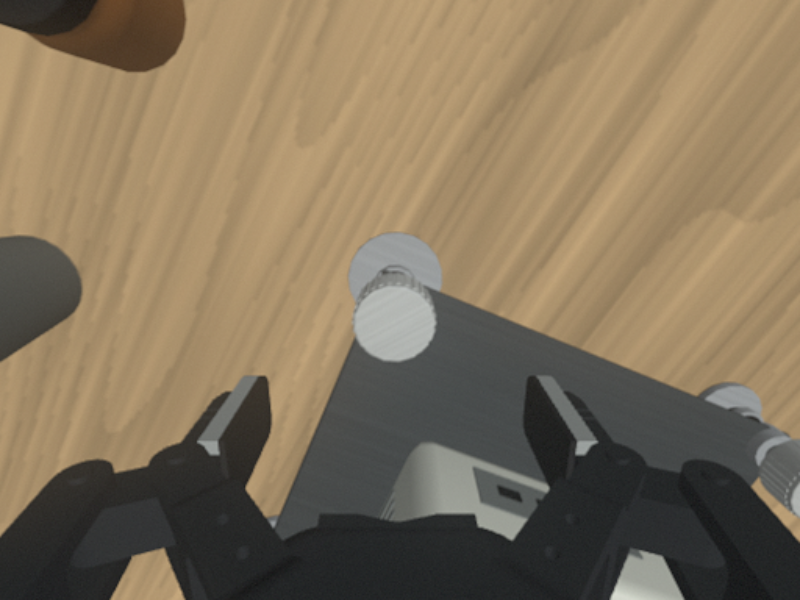

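```bash
python3 - <<'E'
from h import *
d=bot.snapshot("wrist");p=ray(d,252.4,206.4,.085);print(p)
p[2]=.053
info([.5055,-.2305,.053]);info(p)
E
```

```text
[ 0.50719241 -0.23100797  0.085     ]
t 3.55 pos [ 0.5077 -0.2305  0.1431] q6 -2.728 F [0.1  0.01 0.06] T [-0.027  0.011 -0.04 ] w 1.004 zaxis [ 0.012 -0.003 -1.   ]
tool delta cm [0.28 0.18 9.  ]
t 3.55 pos [ 0.5077 -0.2305  0.1431] q6 -2.728 F [0.1  0.01 0.06] T [-0.027  0.011 -0.04 ] w 1.004 zaxis [ 0.012 -0.003 -1.   ]
tool delta cm [0.15 0.05 9.  ]
```

move_arm(increments=[{"x": 0,"y": 0,"z": 2,"twist": 0},{"x": 0,"y": 0,"z": 2,"twist": 0},{"x": 0,"y": 0,"z": 1.5,"twist": 0},{"x": 0,"y": 0,"z": 0,"twist": 0},{"x": 0,"y": 0,"z": 0,"twist": 0}])

```text
time_s: 4.05
position: [0.5132, -0.2337, 0.0972]
orientation: [-0.789, 3.018, -0.029]
contact_force: [0.4, -0.0, -0.0]
width: 1.0
```

```bash
python3 - <<'E'
from h import *
for i in range(3):
    info([.5064,-.2306,.053]); bot.snapshot("wrist")
E
```

```text
t 4.05 pos [ 0.5132 -0.2337  0.0972] q6 -2.722 F [ 0.36 -0.01 -0.  ] T [-0.02  -0.035  0.004] w 1.0 zaxis [ 0.026 -0.013 -1.   ]
tool delta cm [0.51 0.71 4.39]
t 4.1 pos [ 0.5132 -0.2337  0.0972] q6 -2.723 F [-0.03 -0.42  0.93] T [-0.007  0.015  0.038] w 0.998 zaxis [ 0.026 -0.013 -1.   ]
tool delta cm [0.51 0.71 4.4 ]
t 4.15 pos [ 0.5131 -0.2336  0.097 ] q6 -2.723 F [ 0.09 -0.39  0.37] T [ 0.055  0.018 -0.004] w 0.999 zaxis [ 0.026 -0.013 -1.   ]
tool delta cm [0.51 0.7  4.38]
```

move_arm(increments=[{"x": 0,"y": 0,"z": -2,"twist": 0},{"x": 0,"y": 0,"z": -2,"twist": 0},{"x": 0,"y": 0,"z": -1.5,"twist": 0},{"x": 0,"y": 0,"z": 0,"twist": 0},{"x": 0,"y": 0,"z": 0,"twist": 0}])

```text
time_s: 4.7
position: [0.5119, -0.2331, 0.1565]
orientation: [-0.788, 3.017, -0.033]
contact_force: [0.8, 0.6, -0.5]
width: 0.997
```

```bash
python3 - <<'E'
from h import *
info([.5064,-.2306,.053])
E
```

```text
t 4.7 pos [ 0.5119 -0.2331  0.1565] q6 -2.722 F [ 0.8   0.56 -0.52] T [-0.012  0.002  0.003] w 0.997 zaxis [ 0.028 -0.015 -0.999]
tool delta cm [ 0.54  0.76 10.32]
```

move_arm(increments=[{"x": 0.5,"y": 0.7,"z": 0,"twist": 0},{"x": 0,"y": 0,"z": 0,"twist": 0},{"x": 0,"y": 0,"z": 0,"twist": 0},{"x": 0,"y": 0,"z": 0,"twist": 0},{"x": 0,"y": 0,"z": 0,"twist": 0}])

```text
time_s: 5.2
position: [0.5025, -0.2285, 0.1539]
orientation: [-0.788, 3.019, -0.028]
contact_force: [-0.1, 0.2, 0.5]
width: 1.003
```

```bash
python3 - <<'E'
from h import *
info([.5064,-.2306,.053])
E
```

```text
t 5.2 pos [ 0.5025 -0.2285  0.1539] q6 -2.725 F [-0.11  0.2   0.54] T [0.04  0.047 0.007] w 1.003 zaxis [ 0.025 -0.012 -1.   ]
tool delta cm [-0.07 -0.14 10.09]
```

move_arm(increments=[{"x": 2.4,"y": 3.3,"z": 0,"twist": 0},{"x": 0,"y": 0,"z": 0,"twist": 0},{"x": 0,"y": 0,"z": 0,"twist": 0},{"x": 0,"y": 0,"z": 0,"twist": 0},{"x": 0,"y": 0,"z": 0,"twist": 0}])

```text
time_s: 5.7
position: [0.4643, -0.2109, 0.1512]
orientation: [-0.788, 3.021, -0.025]
contact_force: [-0.3, -0.2, 0.2]
width: 1.003
```

```bash
python3 - <<'E'
from h import *
info([.5064,-.2306,.053])
E
```

```text
t 5.7 pos [ 0.4643 -0.2109  0.1512] q6 -2.743 F [-0.26 -0.22  0.21] T [ 0.021 -0.054  0.026] w 1.003 zaxis [ 0.023 -0.011 -1.   ]
tool delta cm [-2.56 -3.57  9.93]
```

move_arm(increments=[{"x": -0.5,"y": -0.7,"z": 0,"twist": 0},{"x": -0.5,"y": -0.7,"z": 0,"twist": 0},{"x": -0.5,"y": -0.7,"z": 0,"twist": 0},{"x": 0,"y": 0,"z": 0,"twist": 0},{"x": 0,"y": 0,"z": 0,"twist": 0}])

```text
time_s: 6.2
position: [0.4914, -0.2238, 0.1518]
orientation: [-0.789, 3.02, -0.027]
contact_force: [0.1, -0.2, -0.0]
width: 0.999
```

```bash
python3 - <<'E'
from h import *
info([.5064,-.2306,.053])
E
```

```text
t 6.2 pos [ 0.4914 -0.2238  0.1518] q6 -2.731 F [ 0.08 -0.22 -0.03] T [-0.     0.011 -0.058] w 0.999 zaxis [ 0.024 -0.011 -1.   ]
tool delta cm [-0.82 -1.11  9.92]
```

move_arm(increments=[{"x": -0.7,"y": -1.0,"z": -4,"twist": 0},{"x": 0,"y": 0,"z": 0,"twist": 0},{"x": 0,"y": 0,"z": 0,"twist": 0},{"x": 0,"y": 0,"z": 0,"twist": 0},{"x": 0,"y": 0,"z": 0,"twist": 0}])

```text
time_s: 6.7
position: [0.5009, -0.2282, 0.1921]
orientation: [-0.789, 3.021, -0.023]
contact_force: [0.4, -0.5, -0.3]
width: 1.004
```

```bash
python3 - <<'E'
from h import *
info([.5064,-.2306,.053])
E
```

```text
t 6.7 pos [ 0.5009 -0.2282  0.1921] q6 -2.726 F [ 0.35 -0.52 -0.25] T [-0.008  0.056  0.001] w 1.004 zaxis [ 0.022 -0.01  -1.   ]
tool delta cm [-0.16 -0.21 13.92]
```

move_arm(increments=[{"x": 0,"y": 0,"z": 1,"twist": 0},{"x": 0,"y": 0,"z": 1,"twist": 0},{"x": 0,"y": 0,"z": 1,"twist": 0},{"x": 0,"y": 0,"z": 1,"twist": 0},{"x": 0,"y": 0,"z": 1,"twist": 0}])

```text
time_s: 7.2
position: [0.5014, -0.2282, 0.1371]
orientation: [-0.789, 3.023, -0.021]
contact_force: [0.2, -1.3, 0.4]
width: 1.004
```

```bash
python3 - <<'E'
from h import *
info([.5064,-.2306,.053])
E
```

```text
t 7.2 pos [ 0.5014 -0.2282  0.1371] q6 -2.727 F [ 0.18 -1.3   0.42] T [ 0.069  0.004 -0.005] w 1.004 zaxis [ 0.02  -0.009 -1.   ]
tool delta cm [-0.21 -0.3   8.42]
```

move_arm(increments=[{"x": -0.1,"y": -0.1,"z": 1,"twist": 0},{"x": -0.1,"y": -0.1,"z": 1,"twist": 0},{"x": 0,"y": 0,"z": 1,"twist": 0},{"x": 0,"y": 0,"z": 0.5,"twist": 0},{"x": 0,"y": 0,"z": 0,"twist": 0}])

```text
time_s: 7.7
position: [0.5044, -0.2289, 0.0968]
orientation: [-0.79, 3.025, -0.017]
contact_force: [0.8, -0.2, 0.3]
width: 0.996
```

```bash
python3 - <<'E'
from h import *
import cv2
info([.5064,-.2306,.053])
d=bot.snapshot("wrist");cv2.imwrite("pics/w3.png",cv2.resize(d["img"][:,:,::-1],(800,600)))
info([.5064,-.2306,.053])
E
```

```text
t 7.7 pos [ 0.5044 -0.2289  0.0968] q6 -2.725 F [ 0.8  -0.23  0.34] T [ 0.034  0.085 -0.003] w 0.996 zaxis [ 0.018 -0.007 -1.   ]
tool delta cm [-0.04 -0.18  4.38]
t 7.75 pos [ 0.5045 -0.229   0.0972] q6 -2.725 F [-0.72  0.02 -0.94] T [-0.036  0.031 -0.014] w 1.001 zaxis [ 0.018 -0.007 -1.   ]
tool delta cm [-0.03 -0.16  4.42]
```

View pics/w3.png

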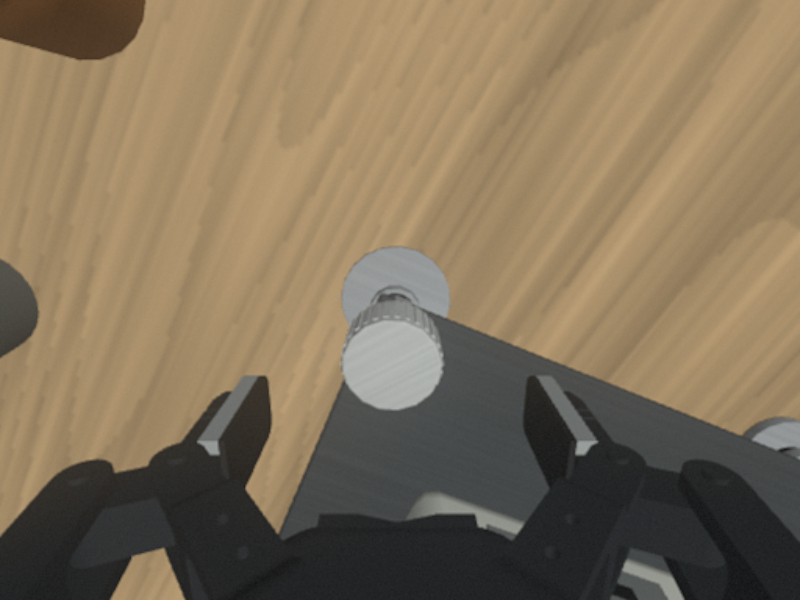

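```bash
python3 - <<'E'
from h import *
d=bot.snapshot("wrist");p=ray(d,250.6,232.5,.085);print(p)
info([.5064,-.2308,.053])
E
```

```text
[ 0.50472503 -0.23102111  0.085     ]
t 7.8 pos [ 0.5047 -0.2291  0.0976] q6 -2.725 F [ 0.48 -0.44  1.06] T [-0.053  0.008 -0.042] w 1.002 zaxis [ 0.019 -0.007 -1.   ]
tool delta cm [-0.01 -0.16  4.47]
```

move_arm(increments=[{"x": 0,"y": -0.1,"z": 0.8,"twist": 0},{"x": 0,"y": -0.1,"z": 0.8,"twist": 0},{"x": 0,"y": 0,"z": 0.8,"twist": 0},{"x": 0,"y": 0,"z": 0.6,"twist": 0},{"x": 0,"y": 0,"z": 0.5,"twist": 0}])

```text
time_s: 8.3
position: [0.5071, -0.2318, 0.0612]
orientation: [-0.789, 3.022, -0.022]
contact_force: [0.9, 0.1, -0.0]
width: 0.996
```

```bash
python3 - <<'E'
from h import *
import cv2
info([.5064,-.2308,.053])
d=bot.snapshot("wrist");cv2.imwrite("pics/w4.png",cv2.resize(d["img"][:,:,::-1],(800,600)))
info([.5064,-.2308,.053])
E
```

```text
t 8.3 pos [ 0.5071 -0.2318  0.0612] q6 -2.727 F [ 0.94  0.06 -0.02] T [0.015 0.016 0.048] w 0.996 zaxis [ 0.021 -0.009 -1.   ]
tool delta cm [0.03 0.14 0.82]
t 8.35 pos [ 0.5067 -0.2316  0.0604] q6 -2.727 F [-0.76  0.53 -0.27] T [0.009 0.007 0.005] w 0.998 zaxis [ 0.02  -0.008 -1.   ]
tool delta cm [0.   0.1  0.73]
```

View pics/w4.png

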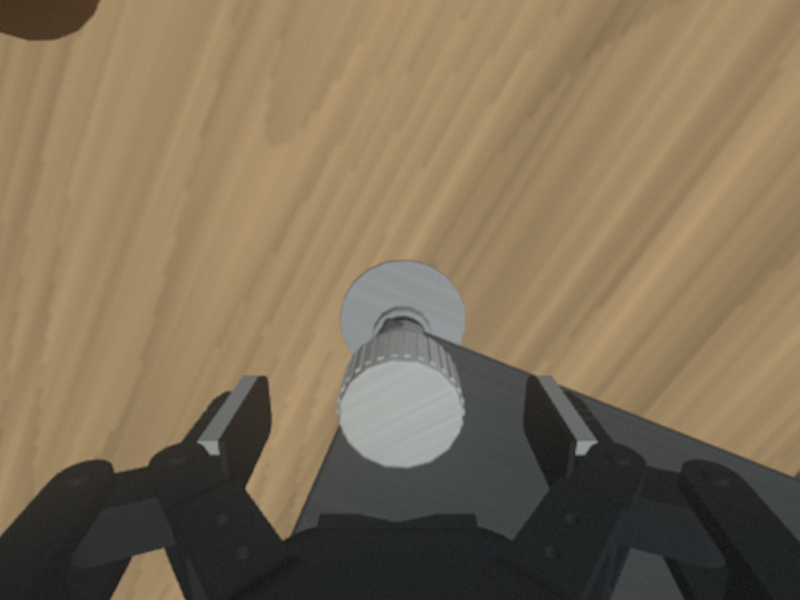

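```bash
python3 - <<'E'
from h import *
d=bot.snapshot("wrist");p=ray(d,401.5/800*512,411/600*384-.2,.085);print(p)
info([p[0],p[1],.053])
T=d["world_from_camera"];s=bot.state();M=R.from_rotvec(s["orientation"]).as_matrix()
print(M.T@(T[:3,3]-s["position"]),(M.T@T[:3,:3]).round(3))
E
```

```text
[ 0.50253856 -0.23137084  0.085     ]
t 8.4 pos [ 0.5069 -0.2316  0.061 ] q6 -2.727 F [ 0.55 -0.09  0.76] T [ 0.036  0.011 -0.008] w 0.998 zaxis [ 0.02  -0.009 -1.   ]
tool delta cm [0.37 0.25 0.79]
[ 0.07828758  0.00044412 -0.14206606] [[-0.001 -0.953 -0.304]
 [ 1.    -0.001  0.   ]
 [-0.001 -0.304  0.953]]
```

move_arm(increments=[{"x": 0.1,"y": 0.1,"z": 0.5,"twist": 0},{"x": 0,"y": 0,"z": 0.2,"twist": 0},{"x": 0,"y": 0,"z": 0,"twist": 0},{"x": 0,"y": 0,"z": 0,"twist": 0},{"x": 0,"y": 0,"z": 0,"twist": 0}])

```text
time_s: 8.9
position: [0.5059, -0.2315, 0.054]
orientation: [-0.789, 3.022, -0.023]
contact_force: [-0.0, 0.4, 0.8]
width: 1.002
```

```bash
python3 - <<'E'
from h import *
import cv2
info([.5055,-.2307,.053])
d=bot.snapshot("wrist");cv2.imwrite("pics/w5.png",cv2.resize(d["img"][:,:,::-1],(800,600)))
info([.5055,-.2307,.053])
s=bot.state();print(R.from_rotvec(s["orientation"]).as_matrix().round(3))
E
```

```text
t 8.9 pos [ 0.5059 -0.2315  0.054 ] q6 -2.728 F [-0.04  0.44  0.77] T [0.017 0.027 0.024] w 1.002 zaxis [ 0.021 -0.009 -1.   ]
tool delta cm [-0.    0.09  0.1 ]
t 8.95 pos [ 0.5059 -0.2315  0.054 ] q6 -2.728 F [ 0.19  0.41 -0.54] T [-0.002 -0.016  0.031] w 1.001 zaxis [ 0.021 -0.009 -1.   ]
tool delta cm [-0.01  0.09  0.1 ]
[[-0.872 -0.489  0.021]
 [-0.489  0.872 -0.009]
 [-0.014 -0.019 -1.   ]]
```

View pics/w5.png

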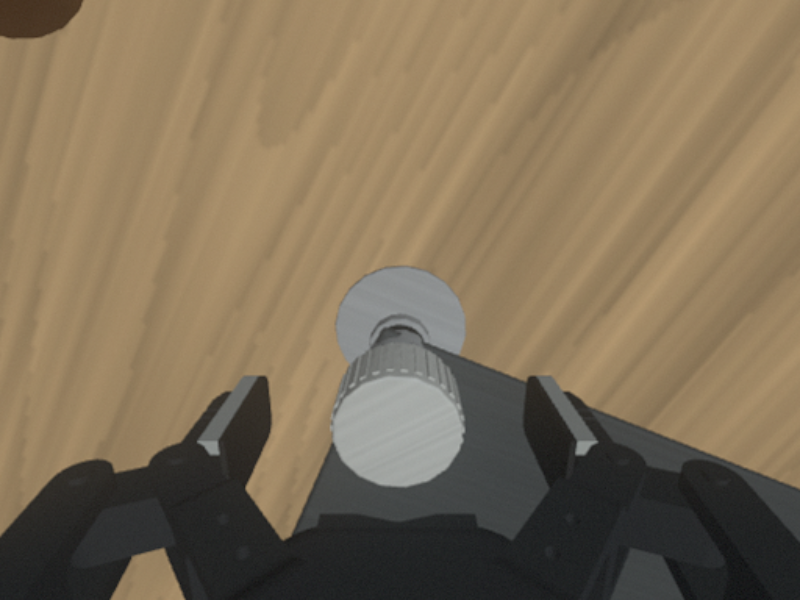

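```bash
python3 - <<'E'
from h import *
d=bot.snapshot("wrist")
for z in(.084,.085,.086):
    p=ray(d,254.6,275.4,z);print(p)
    s=bot.state();M=R.from_rotvec(s["orientation"]).as_matrix();print((M.T@(p-s["position"])*1000).round(1))
E
```

```text
[ 0.50501401 -0.23058963  0.084     ]
[ -0.1   0.6 -30.1]
[ 0.50438109 -0.23092582  0.085     ]
[  0.6   0.6 -31.1]
[ 0.50374817 -0.23126201  0.086     ]
[  1.3   0.6 -32.1]
```

move_arm(increments=[{"x": 0,"y": 0.05,"z": 0,"twist": 0},{"x": 0,"y": 0,"z": 0,"twist": 0},{"x": 0,"y": 0,"z": 0,"twist": 0},{"x": 0,"y": 0,"z": 0,"twist": 0},{"x": 0,"y": 0,"z": 0,"twist": 0}], claw=3.4, grip_force=25)

```text
time_s: 9.5
position: [0.5057, -0.2311, 0.0544]
orientation: [-0.789, 3.022, -0.023]
contact_force: [0.4, 0.4, 0.9]
width: 0.456
```

```bash
python3 - <<'E'
from h import *
import cv2
info([.5055,-.2307,.053])
d=bot.snapshot("wrist");cv2.imwrite("pics/w6.png",cv2.resize(d["img"][:,:,::-1],(800,600)))
info([.5055,-.2307,.053])
E
```

```text
t 9.5 pos [ 0.5057 -0.2311  0.0544] q6 -2.727 F [0.41 0.43 0.95] T [0.151 0.082 0.007] w 0.456 zaxis [ 0.022 -0.01  -1.   ]
tool delta cm [0.   0.05 0.14]
t 9.55 pos [ 0.5057 -0.2311  0.0544] q6 -2.727 F [ 0.41 -0.08  1.74] T [ 0.082  0.099 -0.023] w 0.461 zaxis [ 0.022 -0.01  -1.   ]
tool delta cm [0.   0.05 0.14]
```

View pics/w6.png

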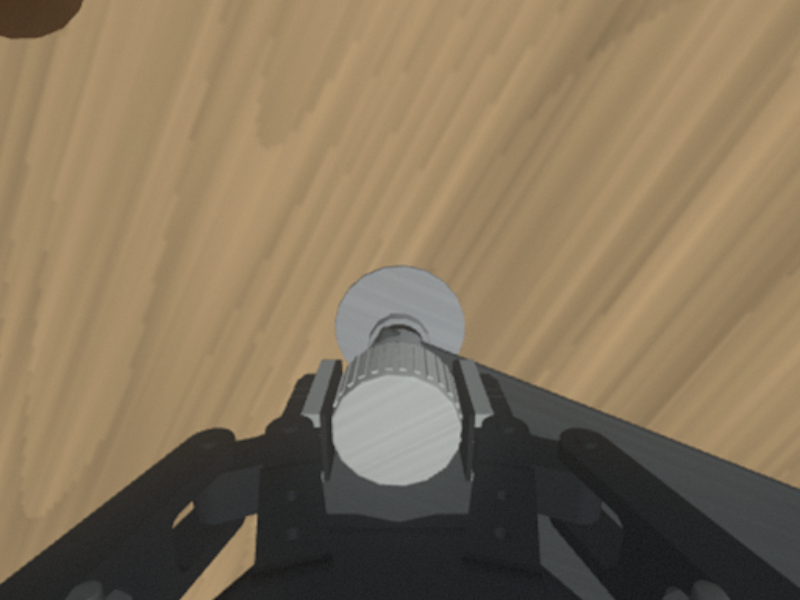

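```bash
cat >> h.py <<'E'
import json,os
def turn():
    P=[];F=[];T=[];
    for i in range(4):
        s=bot.state();P.append(s["position"]);F.append(s["contact_force"]);T.append(s["ft_torque"]);bot.snapshot("wrist") if i<3 else 0
    M=R.from_rotvec(s["orientation"]).as_matrix()
    yaw=np.degrees(np.arctan2(M[1,0],M[0,0]))
    f="yaw.json"
    h=json.load(open(f)) if os.path.exists(f) else []
    h.append(yaw);json.dump(h,open(f,"w"))
    un=np.unwrap(np.radians(h));tot=np.degrees(un[0]-un[-1])
    p=np.mean(P,0)
    print(f"t {s['time_s']:.2f} cw {tot:.1f}deg pos {p.round(4)} F {np.mean(F,0).round(2)} T {np.mean(T,0).round(3)} q6 {s['qpos'][5]:.3f} tilt {M[:2,2].round(3)} w {s['width']:.3f}")
E
python3 -c "
from h import *
turn()"
```

```text
t 9.70 cw 0.0deg pos [ 0.5057 -0.2311  0.0543] F [-0.04 -0.43  1.  ] T [ 0.11   0.097 -0.027] q6 -2.727 tilt [ 0.022 -0.01 ] w 0.455
```

move_arm(increments=[{"x": 0,"y": 0,"z": 0.005,"twist": 4},{"x": 0,"y": 0,"z": 0.005,"twist": 5},{"x": 0,"y": 0,"z": 0.005,"twist": 5},{"x": 0,"y": 0,"z": 0.005,"twist": 5},{"x": 0,"y": 0,"z": 0,"twist": 0}])

```text
time_s: 10.2
position: [0.5056, -0.2309, 0.0541]
orientation: [-0.261, 3.11, -0.017]
contact_force: [-1.0, 0.4, 1.1]
width: 0.459
```

```bash
python3 -c "
from h import *
turn()"
```

```text
t 10.35 cw 19.5deg pos [ 0.5056 -0.2309  0.0541] F [-0.38  0.72  0.89] T [ 0.072  0.087 -0.016] q6 -2.387 tilt [ 0.021 -0.009] w 0.460
```

move_arm(increments=[{"x": 0,"y": 0,"z": 0.01,"twist": 8},{"x": 0,"y": 0,"z": 0.01,"twist": 8},{"x": 0,"y": 0,"z": 0.01,"twist": 8},{"x": 0,"y": 0,"z": 0.01,"twist": 8},{"x": 0,"y": 0,"z": 0,"twist": 0}])

```text
time_s: 10.85
position: [0.5054, -0.2306, 0.0536]
orientation: [0.618, 3.058, -0.008]
contact_force: [-0.1, 0.2, 0.9]
width: 0.457
```

```bash
python3 -c "
from h import *
turn()"
```

```text
t 11.00 cw 51.9deg pos [ 0.5054 -0.2306  0.0536] F [-0.03  0.55  0.94] T [-0.094  0.197 -0.014] q6 -1.821 tilt [ 0.02  -0.009] w 0.459
```

move_arm(increments=[{"x": 0,"y": 0,"z": 0.01,"twist": 8},{"x": 0,"y": 0,"z": 0.01,"twist": 8},{"x": 0,"y": 0,"z": 0.01,"twist": 8},{"x": 0,"y": 0,"z": 0.01,"twist": 8},{"x": 0,"y": 0,"z": 0,"twist": 0}])

```text
time_s: 11.5
position: [0.5051, -0.2301, 0.0527]
orientation: [1.436, 2.771, 0.002]
contact_force: [1.3, -0.2, -0.3]
width: 0.46
```

```bash
python3 -c "
from h import *
turn()"
```

```text
t 11.65 cw 83.9deg pos [ 0.5051 -0.2301  0.0527] F [ 1.33  0.59 -0.53] T [-0.086  0.25  -0.032] q6 -1.262 tilt [ 0.019 -0.008] w 0.461
```

move_arm(increments=[{"x": 0,"y": 0,"z": 0.005,"twist": 8},{"x": 0,"y": 0,"z": 0.005,"twist": 8},{"x": 0,"y": 0,"z": 0.005,"twist": 8},{"x": 0,"y": 0,"z": 0.005,"twist": 8},{"x": 0,"y": 0,"z": 0,"twist": 0}])

```text
time_s: 12.15
position: [0.5052, -0.2294, 0.0524]
orientation: [2.144, 2.271, 0.012]
contact_force: [2.1, 0.6, 0.9]
width: 0.456
```

```bash
python3 -c "
from h import *
turn()"
```

```text
t 12.30 cw 115.8deg pos [ 0.5052 -0.2295  0.0524] F [1.88 1.13 0.68] T [0.122 0.434 0.007] q6 -0.704 tilt [ 0.019 -0.007] w 0.465
```

move_arm(increments=[{"x": 0,"y": 0,"z": 0.005,"twist": 8},{"x": 0,"y": 0,"z": 0.005,"twist": 8},{"x": 0,"y": 0,"z": 0.005,"twist": 8},{"x": 0,"y": 0,"z": 0.005,"twist": 8},{"x": 0,"y": 0,"z": 0,"twist": 0}])

```text
time_s: 12.8
position: [0.506, -0.2288, 0.0524]
orientation: [2.689, 1.595, 0.023]
contact_force: [2.4, 0.6, 0.5]
width: 0.461
```

```bash
python3 -c "
from h import *
import cv2
turn()
d=bot.snapshot('wrist');cv2.imwrite('pics/w7.png',cv2.resize(d['img'][:,:,::-1],(800,600)))
"
```

```text
t 12.95 cw 147.7deg pos [ 0.506  -0.2289  0.0524] F [2.5  1.19 0.54] T [ 0.443  0.296 -0.048] q6 -0.148 tilt [ 0.02  -0.006] w 0.461
```

View pics/w7.png

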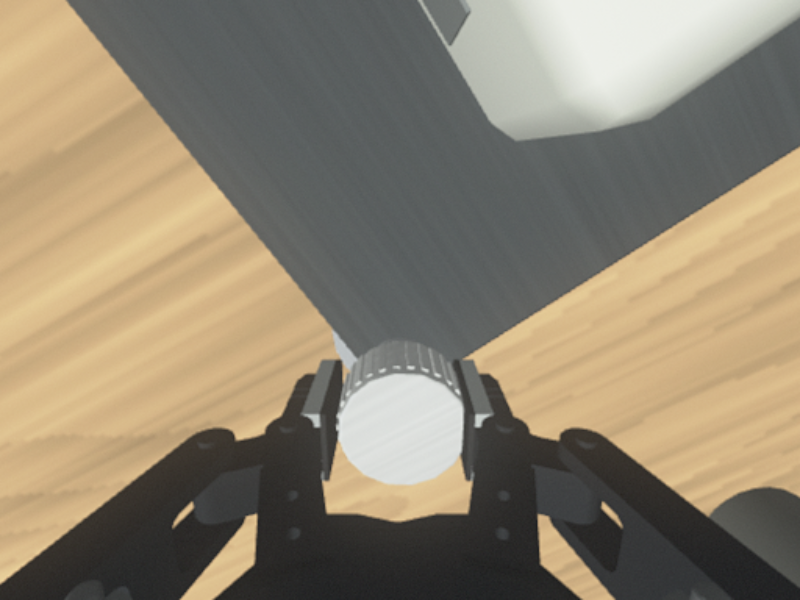

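move_arm(increments=[{"x": 0,"y": 0,"z": 0.01,"twist": 8},{"x": 0,"y": 0,"z": 0.005,"twist": 8},{"x": 0,"y": 0,"z": 0.01,"twist": 8},{"x": 0,"y": 0,"z": 0.005,"twist": 8},{"x": 0,"y": 0,"z": 0,"twist": 0}])

```text
time_s: 13.5
position: [0.5072, -0.2291, 0.0523]
orientation: [3.029, 0.786, 0.034]
contact_force: [2.8, 0.5, -0.1]
width: 0.46
```

```bash
sed -i 's/range(4)/range(7)/;s/i<3/i<6/' h.py; python3 -c "
from h import *
turn()"
```

```text
t 13.80 cw 180.1deg pos [ 0.5071 -0.2291  0.0524] F [ 3.5   0.18 -0.21] T [ 0.417 -0.163 -0.005] q6 0.416 tilt [ 0.024 -0.006] w 0.460
```

move_arm(increments=[{"x": 0,"y": 0,"z": 0.01,"twist": 7},{"x": 0,"y": 0,"z": 0.005,"twist": 7},{"x": 0,"y": 0,"z": 0.01,"twist": 7},{"x": 0,"y": 0,"z": 0,"twist": 0},{"x": 0,"y": 0,"z": 0,"twist": 0}])

```text
time_s: 14.3
position: [0.5076, -0.2296, 0.0523]
orientation: [3.124, 0.219, 0.039]
contact_force: [3.1, -0.5, -0.1]
width: 0.461
```

```bash
python3 -c "
from h import *
turn()"
```

```text
t 14.60 cw 201.4deg pos [ 0.5076 -0.2296  0.0523] F [ 3.38  0.17 -0.39] T [ 0.423 -0.248  0.032] q6 0.788 tilt [ 0.025 -0.008] w 0.460
```

move_arm(increments=[{"x": 0,"y": 0,"z": 0.01,"twist": 3},{"x": 0,"y": 0,"z": 0,"twist": 3},{"x": 0,"y": 0,"z": 0.01,"twist": 3},{"x": 0,"y": 0,"z": 0,"twist": 3},{"x": 0,"y": 0,"z": 0,"twist": 3}])

```text
time_s: 15.1
position: [0.5078, -0.2301, 0.0523]
orientation: [3.127, -0.203, 0.042]
contact_force: [4.4, -0.1, -1.1]
width: 0.458
```

```bash
python3 -c "
from h import *
turn()"
```

```text
t 15.40 cw 216.6deg pos [ 0.5078 -0.2301  0.0523] F [ 3.86 -0.89 -0.87] T [ 0.151 -0.297 -0.025] q6 1.052 tilt [ 0.026 -0.009] w 0.456
```

move_arm(increments=[{"x": 0,"y": 0,"z": 0.01,"twist": 3},{"x": 0,"y": 0,"z": 0,"twist": 3},{"x": 0,"y": 0,"z": 0.01,"twist": 3},{"x": 0,"y": 0,"z": 0,"twist": 3},{"x": 0,"y": 0,"z": 0,"twist": 3}])

```text
time_s: 15.9
position: [0.5078, -0.2307, 0.0522]
orientation: [3.076, -0.612, 0.043]
contact_force: [2.8, -1.5, -1.1]
width: 0.459
```

```bash
python3 -c "
from h import *
turn()"
```

```text
t 16.20 cw 231.6deg pos [ 0.5078 -0.2307  0.0522] F [ 2.58 -1.12 -1.3 ] T [-0.042 -0.203 -0.003] q6 1.316 tilt [ 0.026 -0.01 ] w 0.462
```

move_arm(increments=[{"x": 0,"y": 0,"z": 0.02,"twist": 3},{"x": 0,"y": 0,"z": 0.02,"twist": 3},{"x": 0,"y": 0,"z": 0.02,"twist": 3},{"x": 0,"y": 0,"z": 0.01,"twist": 3},{"x": 0,"y": 0,"z": 0.01,"twist": 3}])

```text
time_s: 16.7
position: [0.5076, -0.2312, 0.0521]
orientation: [2.972, -1.009, 0.044]
contact_force: [2.4, -1.4, -0.4]
width: 0.462
```

```bash
python3 -c "
from h import *
turn()"
```

```text
t 17.00 cw 246.7deg pos [ 0.5076 -0.2312  0.0521] F [ 1.56 -1.13  0.09] T [-0.13   0.008  0.014] q6 1.579 tilt [ 0.026 -0.012] w 0.457
```

move_arm(increments=[{"x": 0,"y": 0,"z": 0.01,"twist": 3},{"x": 0,"y": 0,"z": 0.005,"twist": 3},{"x": 0,"y": 0,"z": 0.01,"twist": 3},{"x": 0,"y": 0,"z": 0.005,"twist": 3},{"x": 0,"y": 0,"z": 0.01,"twist": 3}])

```text
time_s: 17.5
position: [0.5072, -0.2316, 0.052]
orientation: [2.816, -1.391, 0.043]
contact_force: [1.3, -1.4, 1.4]
width: 0.458
```

```bash
python3 -c "
from h import *
turn()"
```

```text
t 17.80 cw 261.7deg pos [ 0.5073 -0.2316  0.052 ] F [ 1.03 -1.17  1.49] T [-0.188  0.234 -0.013] q6 1.842 tilt [ 0.025 -0.012] w 0.463
```

move_arm(increments=[{"x": 0,"y": 0,"z": 0.02,"twist": 0},{"x": 0,"y": 0,"z": 0.02,"twist": 0},{"x": 0,"y": 0,"z": 0.02,"twist": 0},{"x": 0,"y": 0,"z": 0.02,"twist": 0},{"x": 0,"y": 0,"z": 0.02,"twist": 0}])

```text
time_s: 18.3
position: [0.5074, -0.2317, 0.0519]
orientation: [2.819, -1.384, 0.044]
contact_force: [-1.1, -0.4, 6.2]
width: 0.462
```

```bash
python3 -c "
from h import *
turn()"
```

```text
t 18.60 cw 261.6deg pos [ 0.5074 -0.2317  0.0519] F [-0.73 -0.47  5.81] T [-0.066  0.479 -0.036] q6 1.840 tilt [ 0.025 -0.013] w 0.459
```

move_arm(increments=[{"x": 0,"y": 0,"z": 0.04,"twist": 0},{"x": 0,"y": 0,"z": 0.04,"twist": 0},{"x": 0,"y": 0,"z": 0.04,"twist": 0},{"x": 0,"y": 0,"z": 0.04,"twist": 0},{"x": 0,"y": 0,"z": 0.04,"twist": 0}])

```text
time_s: 19.1
position: [0.5077, -0.2318, 0.0518]
orientation: [2.82, -1.383, 0.046]
contact_force: [-2.3, 0.8, 8.0]
width: 0.465
```

```bash
python3 -c "
from h import *
turn()"
```

```text
t 19.40 cw 261.5deg pos [ 0.5077 -0.2318  0.0518] F [-1.7   0.18  7.64] T [ 0.027  0.588 -0.006] q6 1.839 tilt [ 0.026 -0.014] w 0.462
```

```bash
python3 -c "
from h import *
for i in range(5):
    s=bot.state();print(s['time_s'],s['tau'].round(4),s['ft_torque'].round(3),s['dq'][5].round(4));bot.snapshot('wrist')
"
```

```text
19.4 [ 2.19000e-01 -4.38997e+01 -1.94539e+01  3.06500e-01 -6.58100e-01
 -1.07000e-02] [-0.019  0.619 -0.002] -0.0006
19.45 [ 2.19000e-01 -4.38995e+01 -1.94535e+01  3.06700e-01 -6.58000e-01
 -1.08000e-02] [0.063 0.623 0.019] -0.0007
19.5 [ 2.19000e-01 -4.38996e+01 -1.94534e+01  3.06600e-01 -6.58000e-01
 -1.08000e-02] [ 0.056  0.645 -0.029] -0.0011
19.55 [ 2.19500e-01 -4.38999e+01 -1.94537e+01  3.06500e-01 -6.58000e-01
 -1.08000e-02] [ 0.026  0.568 -0.019] -0.0011
19.6 [ 2.19800e-01 -4.38994e+01 -1.94537e+01  3.06500e-01 -6.58000e-01
 -1.08000e-02] [-0.004  0.584 -0.007] -0.0002
```

move_arm(increments=[{"x": 0,"y": 0,"z": -0.05,"twist": 0},{"x": 0,"y": 0,"z": -0.05,"twist": 0},{"x": 0,"y": 0,"z": -0.02,"twist": 0},{"x": 0,"y": 0,"z": 0,"twist": 2},{"x": 0,"y": 0,"z": 0,"twist": 2}])

```text
time_s: 20.15
position: [0.5074, -0.2317, 0.052]
orientation: [-2.769, 1.482, -0.044]
contact_force: [0.3, -1.6, 1.1]
width: 0.462
```

```bash
python3 -c "
from h import *
for i in range(5):
    s=bot.state();print(s['time_s'],s['tau'].round(4),s['ft_torque'].round(3),s['contact_force'].round(1),s['dq'][5].round(4));bot.snapshot('wrist')
turn()"
```

```text
20.15 [  0.4261 -46.9265 -20.1487   0.3692  -0.1102  -0.4431] [-0.202  0.303  0.019] [ 0.3 -1.6  1.1] 0.3504
20.2 [  0.4611 -47.0551 -20.1458   0.3224  -0.0698  -0.1321] [-0.243  0.211 -0.057] [ 1.3 -1.6  0.9] -0.0712
20.25 [ 5.65600e-01 -4.71043e+01 -2.01556e+01  3.38600e-01 -4.49000e-02
  3.43800e-01] [-0.274  0.304 -0.002] [ 0.7 -0.8  1.5] -0.0355
20.3 [ 6.00400e-01 -4.71170e+01 -2.01528e+01  3.54600e-01 -4.23000e-02
  1.32400e-01] [-0.27   0.284 -0.1  ] [ 1.  -1.7  0.5] -0.0103
20.35 [ 6.27700e-01 -4.71176e+01 -2.01519e+01  3.69000e-01 -4.47000e-02
  2.88000e-02] [-0.283  0.323 -0.045] [ 1.2 -0.9  1.1] 0.0019
t 20.70 cw 265.5deg pos [ 0.5074 -0.2317  0.052 ] F [ 0.03 -1.33  1.31] T [-0.323  0.346  0.   ] q6 1.909 tilt [ 0.025 -0.013] w 0.461
```

move_arm(increments=[{"x": 0,"y": 0,"z": 0,"twist": 2},{"x": 0,"y": 0,"z": 0,"twist": 2},{"x": 0,"y": 0,"z": 0,"twist": 2},{"x": 0,"y": 0,"z": 0,"twist": 2},{"x": 0,"y": 0,"z": 0,"twist": 2}])

```text
time_s: 21.2
position: [0.507, -0.2317, 0.0519]
orientation: [-2.625, 1.722, -0.043]
contact_force: [-0.1, -1.9, 1.5]
width: 0.461
```

```bash
python3 -c "
from h import *
for i in range(6):
    s=bot.state();print(s['time_s'],s['tau'][5].round(4),s['ft_torque'].round(3),s['contact_force'].round(1),s['dq'][5].round(4),s['qpos'][5].round(4));bot.snapshot('wrist')
turn()"
```

```text
21.2 -0.4268 [-0.307  0.432  0.09 ] [-0.1 -1.9  1.5] 0.3598 2.0884
21.25 -0.1272 [-0.3    0.437 -0.019] [ 0.3 -2.4  1.4] -0.0723 2.0902
21.3 0.358 [-0.276  0.394 -0.017] [-0.1 -1.9  1.7] -0.0375 2.0873
21.35 0.1394 [-0.328  0.427 -0.021] [ 0.2 -1.4  0.9] -0.0101 2.0863
21.4 0.0325 [-0.386  0.485 -0.026] [-0.2 -2.2  1. ] -0.0001 2.0861
21.45 0.0008 [-0.347  0.53   0.078] [-0.  -0.3  1. ] 0.0023 2.0863
t 21.80 cw 275.7deg pos [ 0.507  -0.2317  0.0519] F [-0.5  -1.65  1.56] T [-0.349  0.515  0.019] q6 2.087 tilt [ 0.024 -0.013] w 0.464
```

move_arm(increments=[{"x": 0,"y": 0,"z": 0,"twist": 0},{"x": 0,"y": 0,"z": 0,"twist": 0},{"x": 0,"y": 0,"z": 0,"twist": 0},{"x": 0,"y": 0,"z": 0,"twist": 0},{"x": 0,"y": 0,"z": 0,"twist": 0}], claw=7.0)

```text
time_s: 22.3
position: [0.5072, -0.2307, 0.0514]
orientation: [-2.624, 1.719, -0.042]
contact_force: [0.5, -0.3, -0.5]
width: 0.823
```

```bash
python3 -c "
from h import *
info([.5055,-.2307,.053])"
```

```text
t 22.3 pos [ 0.5072 -0.2307  0.0514] q6 2.087 F [ 0.53 -0.28 -0.53] T [ 0.017  0.004 -0.004] w 0.823 zaxis [ 0.025 -0.011 -1.   ]
tool delta cm [-0.07  0.15 -0.16]
```

move_arm(increments=[{"x": 0,"y": 0,"z": 0,"twist": -8},{"x": 0,"y": 0,"z": 0,"twist": -8},{"x": 0,"y": 0,"z": 0,"twist": -4},{"x": 0,"y": 0,"z": 0,"twist": 0},{"x": 0,"y": 0,"z": 0,"twist": 0}])

```text
time_s: 22.8
position: [0.5072, -0.2306, 0.0514]
orientation: [2.893, -1.223, 0.042]
contact_force: [0.1, 1.0, -0.3]
width: 0.818
```

```bash
python3 -c "
from h import *
turn()"
```

```text
t 23.10 cw 255.0deg pos [ 0.5072 -0.2306  0.0514] F [-0.31  0.12  0.11] T [-0.006  0.007 -0.003] q6 1.725 tilt [ 0.025 -0.011] w 0.819
```

move_arm(increments=[{"x": 0,"y": 0,"z": 0,"twist": 2},{"x": 0,"y": 0,"z": 0,"twist": 2},{"x": 0,"y": 0,"z": 0,"twist": 2},{"x": 0,"y": 0,"z": 0,"twist": 2},{"x": 0,"y": 0,"z": 0,"twist": 2}])

```text
time_s: 23.6
position: [0.5072, -0.2306, 0.0514]
orientation: [-2.769, 1.48, -0.042]
contact_force: [-0.0, 0.2, 1.2]
width: 0.822
```

```bash
python3 -c "
from h import *
for i in range(6):
    s=bot.state();print(s['time_s'],s['tau'][5].round(4),s['ft_torque'].round(3),s['contact_force'].round(1),s['dq'][5].round(4),s['qpos'][5].round(4));bot.snapshot('wrist')
turn()"
```

```text
23.6 -0.4893 [0.027 0.036 0.007] [-0.   0.2  1.2] 0.366 1.9083
23.65 -0.1523 [-0.028  0.019 -0.045] [0.4 0.4 0.7] -0.0758 1.91
23.7 0.3858 [-0.003  0.037  0.002] [-0.2 -0.1 -0.4] -0.041 1.907
23.75 0.1606 [-0.     0.056  0.008] [ 0.2  0.4 -0.2] -0.0108 1.9059
23.8 0.0485 [-0.028 -0.018 -0.04 ] [-0.1 -0.4 -0.3] -0.0015 1.9056
23.85 0.0087 [-0.004  0.026  0.046] [-0.1 -0.1  0.6] -0.0001 1.9057
t 24.20 cw 265.4deg pos [ 0.5072 -0.2306  0.0514] F [ 0.12  0.04 -0.03] T [0.013 0.023 0.002] q6 1.906 tilt [ 0.025 -0.011] w 0.819
```

move_arm(increments=[{"x": 0,"y": 0,"z": 0,"twist": 0},{"x": 0,"y": 0,"z": 0,"twist": 0},{"x": 0,"y": 0,"z": 0,"twist": 0},{"x": 0,"y": 0,"z": 0,"twist": 2},{"x": 0,"y": 0,"z": 0,"twist": 2}])

```text
time_s: 24.7
position: [0.5072, -0.2306, 0.0514]
orientation: [-2.715, 1.574, -0.042]
contact_force: [-0.4, 0.0, 0.5]
width: 0.818
```

```bash
python3 -c "
from h import *
for i in range(6):
    s=bot.state();print(s['time_s'],s['tau'][5].round(4),s['dq'][5].round(4),s['qpos'][5].round(4));bot.snapshot('wrist')
"
```

```text
24.7 -0.4962 0.3532 1.9778
24.75 -0.1466 -0.07 1.9795
24.8 0.3673 -0.0373 1.9766
24.85 0.1504 -0.0084 1.9756
24.9 0.0432 0.0017 1.9754
24.95 0.0055 0.0038 1.9755
```

move_arm(increments=[{"x": 0,"y": 0,"z": 0,"twist": -8},{"x": 0,"y": 0,"z": 0,"twist": -8},{"x": 0,"y": 0,"z": 0,"twist": -8},{"x": 0,"y": 0,"z": 0,"twist": -8},{"x": 0,"y": 0,"z": 0,"twist": -8}])

```text
time_s: 25.5
position: [0.5072, -0.2306, 0.0514]
orientation: [3.094, -0.504, 0.041]
contact_force: [-0.5, 0.2, -1.1]
width: 0.82
```

```bash
python3 -c "
from h import *
turn();info([.5064,-.2304,.0525])
"
```

```text
t 25.80 cw 228.3deg pos [ 0.5072 -0.2306  0.0514] F [-0.14  0.11 -0.41] T [-0.009  0.016 -0.004] q6 1.259 tilt [ 0.025 -0.011] w 0.820
t 25.8 pos [ 0.5073 -0.2306  0.0514] q6 1.259 F [ 0.02 -0.73 -0.51] T [ 0.01   0.036 -0.032] w 0.82 zaxis [ 0.025 -0.011 -1.   ]
tool delta cm [-0.08  0.01 -0.11]
```

move_arm(increments=[{"x": -0.08,"y": 0.01,"z": -0.05,"twist": 0},{"x": 0,"y": 0,"z": 0,"twist": 0},{"x": 0,"y": 0,"z": 0,"twist": 0},{"x": 0,"y": 0,"z": 0,"twist": 0},{"x": 0,"y": 0,"z": 0,"twist": 0}], claw=3.4, grip_force=25)

```text
time_s: 26.3
position: [0.5064, -0.2303, 0.052]
orientation: [3.09, -0.524, 0.041]
contact_force: [0.0, 0.3, 0.0]
width: 0.462
```

```bash
python3 -c "
from h import *
info()
s=bot.state();print(s['tau'][5])
"
```

```text
t 26.3 pos [ 0.5064 -0.2303  0.052 ] q6 1.262 F [0.01 0.35 0.01] T [0.029 0.032 0.047] w 0.462 zaxis [ 0.025 -0.011 -1.   ]
0.04331055097281933
```

move_arm(increments=[{"x": 0,"y": 0,"z": 0,"twist": 0.2},{"x": 0,"y": 0,"z": 0,"twist": 0.2},{"x": 0,"y": 0,"z": 0,"twist": 0.2},{"x": 0,"y": 0,"z": 0,"twist": 0.2},{"x": 0,"y": 0,"z": 0,"twist": 0.2}])

```text
time_s: 26.8
position: [0.5064, -0.2303, 0.052]
orientation: [3.085, -0.554, 0.041]
contact_force: [-0.1, 0.9, 1.7]
width: 0.462
```

```bash
cat >> h.py <<'E'
def tq(n=6):
    for i in range(n):
        s=bot.state();print(round(s['time_s'],2),s['tau'][5].round(4),s['dq'][5].round(4),s['qpos'][5].round(5),s['contact_force'].round(1),s['ft_torque'].round(3));bot.snapshot('wrist')
E
python3 -c "
from h import *
tq()
"
```

```text
26.8 -0.0059 0.039 1.28141 [-0.1  0.9  1.7] [0.053 0.076 0.058]
26.85 0.0218 -0.0073 1.28159 [-0.1  0.8  0.3] [ 0.059 -0.022 -0.023]
26.9 0.0577 -0.0023 1.28128 [-0.1  1.   0.3] [0.044 0.019 0.061]
26.95 0.028 -0.0006 1.28115 [ 0.3  0.6 -0.1] [0.063 0.022 0.053]
27.0 0.0158 -0.0006 1.28112 [-0.3  1.   0.6] [ 0.032  0.012 -0.002]
27.05 0.0119 -0.0009 1.28108 [-1.1  0.6  0.4] [ 0.033  0.028 -0.002]
```

move_arm(increments=[{"x": 0,"y": 0,"z": 0,"twist": 0.5},{"x": 0,"y": 0,"z": 0,"twist": 0.5},{"x": 0,"y": 0,"z": 0,"twist": 0.5},{"x": 0,"y": 0,"z": 0,"twist": 0.5},{"x": 0,"y": 0,"z": 0,"twist": 0.5}])

```text
time_s: 27.6
position: [0.5064, -0.2303, 0.052]
orientation: [3.072, -0.626, 0.041]
contact_force: [-0.1, -0.3, 0.5]
width: 0.46
```

```bash
python3 -c "
from h import *
tq(4)
"
```

```text
27.6 -0.0793 0.0947 1.32825 [-0.1 -0.3  0.5] [ 0.002  0.024 -0.004]
27.65 -0.0087 -0.0207 1.32867 [0.1 0.7 0.6] [0.056 0.014 0.021]
27.7 0.0922 -0.0103 1.32789 [0.9 0.7 0.4] [-0.004  0.076  0.019]
27.75 0.0246 -0.0032 1.32756 [-0.1  0.6  0.6] [ 0.004  0.031 -0.01 ]
```

move_arm(increments=[{"x": 0,"y": 0,"z": 0,"twist": 2},{"x": 0,"y": 0,"z": 0,"twist": 2},{"x": 0,"y": 0,"z": 0,"twist": 2},{"x": 0,"y": 0,"z": 0,"twist": 2},{"x": 0,"y": 0,"z": 0,"twist": 2}])

```text
time_s: 28.3
position: [0.5063, -0.2304, 0.052]
orientation: [3.006, -0.899, 0.042]
contact_force: [-0.6, 1.3, 0.3]
width: 0.461
```

```bash
python3 -c "
from h import *
tq(4);turn()
"
```

```text
28.3 -0.4274 0.3587 1.5077 [-0.6  1.3  0.3] [-0.085  0.051  0.124]
28.35 -0.1279 -0.0706 1.50944 [ 0.3 -0.   1. ] [-0.108  0.069 -0.052]
28.4 0.3594 -0.0387 1.50666 [-0.5  1.5 -0.1] [-0.068  0.144 -0.074]
28.45 0.1404 -0.0107 1.50559 [-0.   0.6  1.2] [-0.11   0.118 -0.021]
t 28.80 cw 242.5deg pos [ 0.5063 -0.2304  0.052 ] F [-0.17  0.3   0.3 ] T [-0.084  0.122  0.003] q6 1.506 tilt [ 0.024 -0.011] w 0.463
```

```bash
python3 -c "
from h import *
import cv2
d=bot.snapshot('wrist')['img'][:,:,::-1]
a=cv2.imread('pics/w7.png');b=cv2.imread('pics/w6.png')
c=cv2.resize(d[200:340,190:320],(390,420),interpolation=cv2.INTER_CUBIC)
a=cv2.resize(a[312:531,297:500],(390,420));
cv2.imwrite('pics/cmp.png',np.hstack([a,c]))
cv2.imwrite('pics/w8.png',cv2.resize(d,(800,600)))
"
```

```text
(no output)
```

View pics/cmp.png

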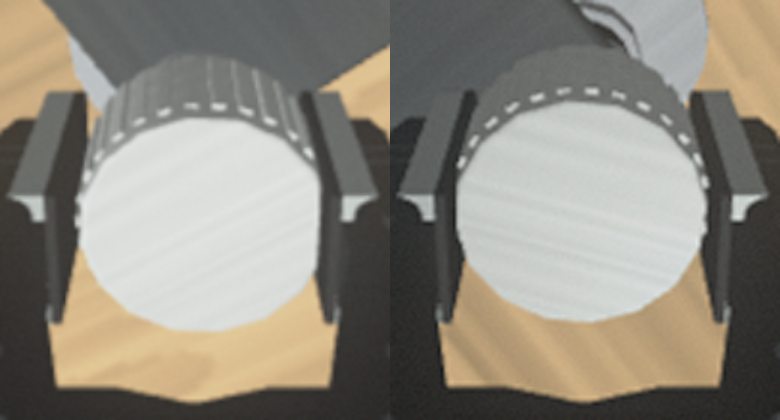

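```bash
python3 -c "
import cv2,numpy as np
def ang(f,c,fy=1/0.85):
    im=cv2.cvtColor(cv2.imread(f),cv2.COLOR_BGR2GRAY)[c[1]-52:c[1]+53,c[0]-62:c[0]+63].astype(float)
    im=cv2.resize(im,None,fx=3,fy=3*fy,interpolation=cv2.INTER_CUBIC)
    h,w=im.shape;Y,X=np.mgrid[:h,:w];m=np.hypot(X-w/2,Y-h/2)<110
    g=cv2.GaussianBlur(im,(0,0),4);gx=cv2.Sobel(g,6,1,0);gy=cv2.Sobel(g,6,0,1)
    J=[(gx*gx)[m].sum(),(gx*gy)[m].sum(),(gy*gy)[m].sum()]
    th=.5*np.degrees(np.arctan2(2*J[1],J[0]-J[2]));coh=np.hypot(J[0]-J[2],2*J[1])/(J[0]+J[2])
    return round(-(th)%180-90,1),round(coh,2)
for f,c in(('pics/w6.png',(397,430)),('pics/w7.png',(402,429)),('pics/w8.png',(397,425))):
    print(f,[ang(f,(c[0]+dx,c[1]+dy)) for dx,dy in((0,0),(5,5),(-5,-5))])
"
```

```text
pics/w6.png [(np.float64(28.9), np.float64(0.88)), (np.float64(28.6), np.float64(0.88)), (np.float64(28.8), np.float64(0.87))]
pics/w7.png [(np.float64(31.0), np.float64(0.92)), (np.float64(30.6), np.float64(0.92)), (np.float64(30.9), np.float64(0.91))]
pics/w8.png [(np.float64(-17.4), np.float64(0.85)), (np.float64(-17.4), np.float64(0.85)), (np.float64(-16.8), np.float64(0.85))]
```

View pics/w8.png

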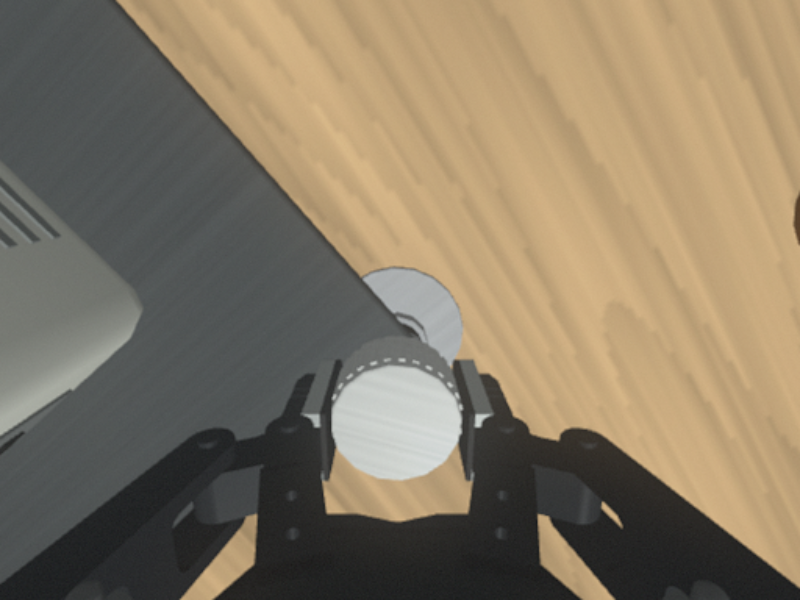

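```bash
cat >> h.py <<'E'
def pf(n=5):
    P=[];F=[]
    for i in range(n):
        s=bot.state();P.append(s["position"]);F.append(s["contact_force"]);bot.snapshot("wrist") if i<n-1 else 0
    print(round(s['time_s'],2),"z mm",(np.mean(P,0)*1000).round(3),"F",np.mean(F,0).round(2),"tau",s['tau'][1:3].round(2))
E
python3 -c "
from h import *
pf()"
```

```text
29.05 z mm [ 506.312 -230.361   51.986] F [0.04 0.42 0.56] tau [-47.29 -20.8 ]
```

move_arm(increments=[{"x": 0,"y": 0,"z": -0.02,"twist": 0},{"x": 0,"y": 0,"z": -0.02,"twist": 0},{"x": 0,"y": 0,"z": -0.02,"twist": 0},{"x": 0,"y": 0,"z": -0.02,"twist": 0},{"x": 0,"y": 0,"z": -0.02,"twist": 0}])

```text
time_s: 29.55
position: [0.5061, -0.2303, 0.0521]
orientation: [3.007, -0.897, 0.041]
contact_force: [1.3, -0.6, -4.2]
width: 0.462
```

```bash
python3 -c "
from h import *
pf()"
```

```text
29.75 z mm [ 506.124 -230.235   52.107] F [ 1.75 -1.01 -4.18] tau [-49.96 -21.43]
```

move_arm(increments=[{"x": 0,"y": 0,"z": -0.03,"twist": 0},{"x": 0,"y": 0,"z": -0.03,"twist": 0},{"x": 0,"y": 0,"z": -0.03,"twist": 0},{"x": 0,"y": 0,"z": -0.03,"twist": 0},{"x": 0,"y": 0,"z": -0.03,"twist": 0}])

```text
time_s: 30.25
position: [0.5058, -0.23, 0.0523]
orientation: [3.007, -0.897, 0.039]
contact_force: [3.3, -1.8, -11.0]
width: 0.459
```

```bash
python3 -c "
from h import *
pf()"
```

```text
30.45 z mm [ 505.788 -230.023   52.331] F [  4.01  -1.51 -11.83] tau [-53.33 -22.3 ]
```

move_arm(increments=[{"x": 0,"y": 0,"z": -0.02,"twist": 0},{"x": 0,"y": 0,"z": -0.02,"twist": 0},{"x": 0,"y": 0,"z": -0.02,"twist": 0},{"x": 0,"y": 0,"z": -0.02,"twist": 0},{"x": 0,"y": 0,"z": -0.02,"twist": 0}])

```text
time_s: 30.95
position: [0.5056, -0.2299, 0.0524]
orientation: [3.007, -0.898, 0.038]
contact_force: [4.5, -3.0, -14.0]
width: 0.458
```

```bash
python3 -c "
from h import *
pf()"
```

```text
31.15 z mm [ 505.585 -229.896   52.44 ] F [  4.77  -2.23 -14.08] tau [-54.43 -22.43]
```

move_arm(increments=[{"x": 0,"y": 0,"z": 0.04,"twist": 0},{"x": 0,"y": 0,"z": 0.04,"twist": 0},{"x": 0,"y": 0,"z": 0.04,"twist": 0},{"x": 0,"y": 0,"z": 0.04,"twist": 0},{"x": 0,"y": 0,"z": 0.04,"twist": 0}])

```text
time_s: 31.65
position: [0.506, -0.2302, 0.0521]
orientation: [3.007, -0.897, 0.04]
contact_force: [0.8, -0.5, -3.5]
width: 0.456
```

```bash
python3 -c "
from h import *
pf()"
```

```text
31.85 z mm [ 506.034 -230.179   52.086] F [ 0.99 -0.04 -2.7 ] tau [-48.41 -21.01]
```

move_arm(increments=[{"x": 0,"y": 0,"z": 0.02,"twist": 0},{"x": 0,"y": 0,"z": 0.02,"twist": 0},{"x": 0,"y": 0,"z": 0.02,"twist": 0},{"x": 0,"y": 0,"z": 0,"twist": 2},{"x": 0,"y": 0,"z": 0,"twist": 2}])

```text
time_s: 32.35
position: [0.5061, -0.2303, 0.052]
orientation: [2.974, -1.004, 0.041]
contact_force: [1.3, -0.8, -3.4]
width: 0.457
```

```bash
python3 -c "
from h import *
tq(2);pf();turn()"
```

```text
32.35 -0.4412 0.353 1.57776 [ 1.3 -0.8 -3.4] [-0.262  0.025  0.074]
32.4 -0.1314 -0.0706 1.57951 [ 1.3 -0.2 -3.1] [-0.268 -0.062 -0.025]
32.65 z mm [ 506.122 -230.268   52.05 ] F [ 0.43 -0.29 -2.75] tau [-48.72 -21.08]
t 32.95 cw 246.5deg pos [ 0.5061 -0.2303  0.052 ] F [ 0.91 -0.21 -2.9 ] T [-0.28   0.017  0.021] q6 1.576 tilt [ 0.024 -0.011] w 0.457
```

move_arm(increments=[{"x": 0,"y": 0,"z": 0.02,"twist": 0},{"x": 0,"y": 0,"z": 0.02,"twist": 0},{"x": 0,"y": 0,"z": 0.02,"twist": 0},{"x": 0,"y": 0,"z": 0.02,"twist": 0},{"x": 0,"y": 0,"z": 0.01,"twist": 0}])

```text
time_s: 33.45
position: [0.5062, -0.2304, 0.052]
orientation: [2.974, -1.001, 0.042]
contact_force: [0.6, -0.1, 0.7]
width: 0.459
```

```bash
python3 -c "
from h import *
pf(4)"
```

```text
33.6 z mm [ 506.265 -230.359   51.956] F [-0.3   0.43  1.55] tau [-46.67 -20.64]
```

move_arm(increments=[{"x": 0,"y": 0,"z": 0,"twist": 0},{"x": 0,"y": 0,"z": 0,"twist": 0},{"x": 0,"y": 0,"z": 0,"twist": 0},{"x": 0,"y": 0,"z": 0,"twist": 0},{"x": 0,"y": 0,"z": 0,"twist": 0}], claw=7.0)

```text
time_s: 34.1
position: [0.5063, -0.2304, 0.0517]
orientation: [2.974, -1.002, 0.042]
contact_force: [-0.4, -0.1, -0.4]
width: 0.819
```

move_arm(increments=[{"x": 0,"y": 0,"z": -1.5,"twist": 0},{"x": 0,"y": 0,"z": -2.5,"twist": 0},{"x": 0,"y": 0,"z": -2.5,"twist": 0},{"x": 0,"y": 0,"z": -2.5,"twist": 0},{"x": 0,"y": 0,"z": -2,"twist": 0}])

```text
time_s: 34.6
position: [0.5022, -0.2282, 0.1625]
orientation: [2.977, -1.004, 0.032]
contact_force: [-0.2, -0.2, -0.6]
width: 0.823
```

```bash
python3 -c "
from h import *
import cv2
info([.5902,-.1551,.16])
d=bot.snapshot('scene')['img'][:,:,::-1];cv2.imwrite('pics/s9.png',cv2.resize(d[155:290,150:310],(800,675),interpolation=cv2.INTER_CUBIC)[:600])
d=bot.snapshot('wrist')['img'][:,:,::-1];cv2.imwrite('pics/w9.png',cv2.resize(d,(800,600)))
"
```

```text
t 34.6 pos [ 0.5022 -0.2282  0.1625] q6 1.577 F [-0.18 -0.22 -0.64] T [-0.006 -0.043 -0.048] w 0.823 zaxis [ 0.019 -0.007 -1.   ]
tool delta cm [  2.57 -11.14   0.37]
```

View pics/w9.png

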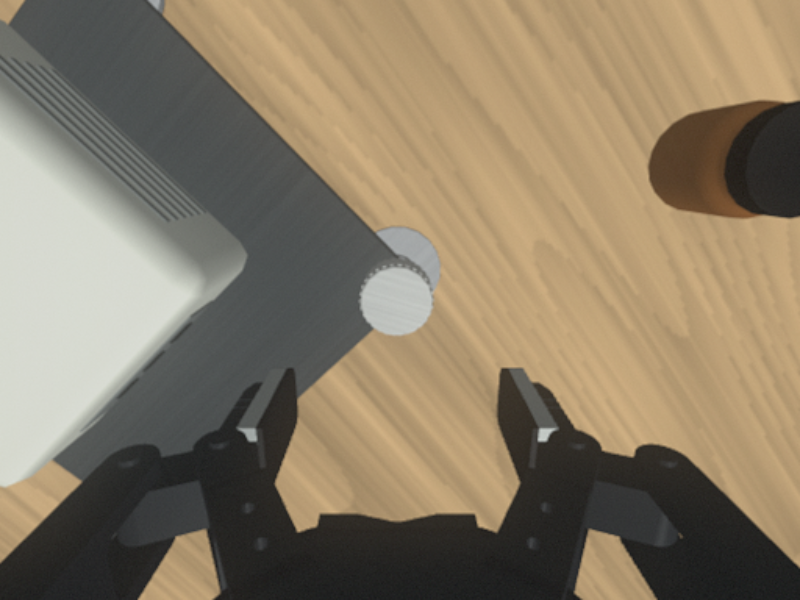

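move_arm(increments=[{"x": 0.65,"y": -2.8,"z": 0,"twist": 0},{"x": 0.65,"y": -2.8,"z": 0,"twist": 0},{"x": 0.65,"y": -2.8,"z": 0,"twist": 0},{"x": 0.5,"y": -2.0,"z": 0,"twist": 0},{"x": 0,"y": 0,"z": 0,"twist": 0}], claw=0)

```text
time_s: 35.2
position: [0.5871, -0.1585, 0.1606]
orientation: [2.975, -1.007, 0.031]
contact_force: [-0.2, 0.1, -0.8]
width: -0.001
```

```bash
python3 -c "
from h import *
import cv2
info([.5902,-.1551,.13])
d=bot.snapshot('wrist')['img'][:,:,::-1];cv2.imwrite('pics/w10.png',cv2.resize(d,(800,600)))
"
```

```text
t 35.2 pos [ 0.5871 -0.1585  0.1606] q6 1.766 F [-0.23  0.06 -0.84] T [-0.003  0.025 -0.049] w -0.001 zaxis [ 0.018 -0.007 -1.   ]
tool delta cm [-0.02 -0.44  3.07]
```

View pics/w10.png

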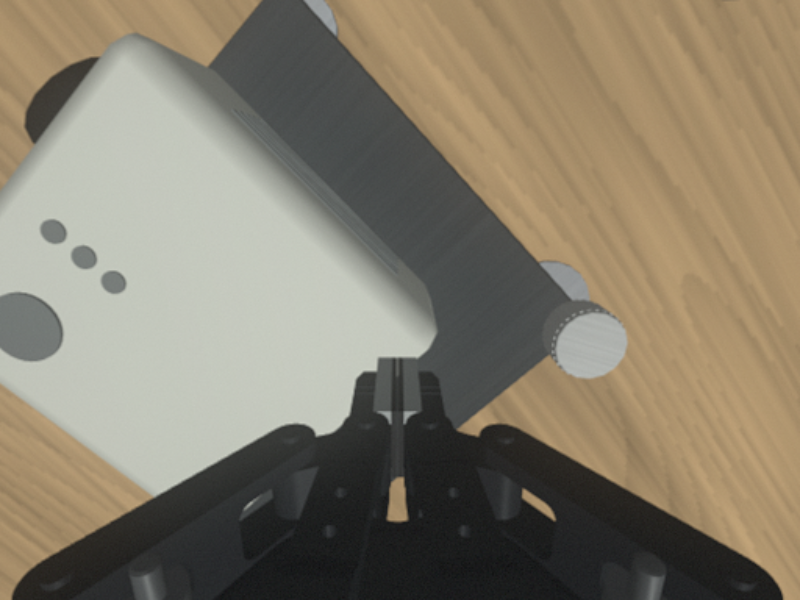

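```bash
python3 -c "
from h import *
import cv2
d=bot.snapshot('wrist');T=np.linalg.inv(d['world_from_camera'])
def pr(p):
    c=T[:3,:3]@np.array(p)+T[:3,3];return ((c[0]/c[2]*d['fx']+d['cx'])/.64,(c[1]/c[2]*d['fy']+d['cy'])/.64)
k=np.array([.5064,-.2304]);X=np.array([.9932,.1167]);Y=np.array([-.1167,.9932])
im=cv2.resize(d['img'][:,:,::-1],(800,600)).copy()
for l,z in(((72,45),.125),((84,57),.125),((252,45),.125),((92,65),.125),((72,215),.125),((0,0),.085)):
    w=k+X*l[0]/1e3+Y*l[1]/1e3;u=pr([*w,z]);print(l,w.round(4),np.round(u));cv2.circle(im,(int(u[0]),int(u[1])),3,(0,0,255),-1)
s=bot.state();u=pr(s['position']);print('tcp',np.round(u))
cv2.imwrite('pics/w11.png',im)
"
```

```text
(72, 45) [ 0.5727 -0.1773] [448. 340.]
(84, 57) [ 0.5832 -0.164 ] [410. 340.]
(252, 45) [ 0.7514 -0.1563] [109.   4.]
(92, 65) [ 0.5902 -0.1551] [384. 339.]
(72, 215) [ 0.5528 -0.0085] [206. 551.]
(0, 0) [ 0.5064 -0.2304] [592. 347.]
tcp [399. 379.]
```

View pics/w11.png

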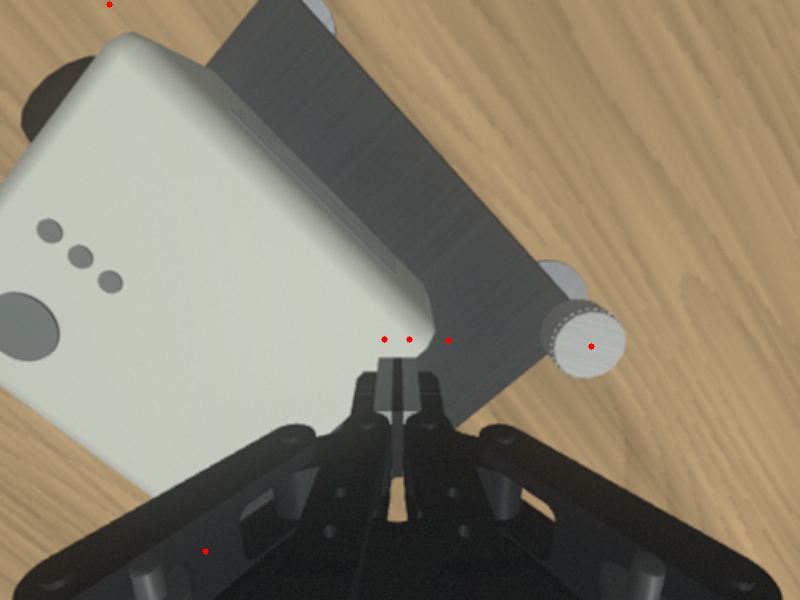

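move_arm(increments=[{"x": 0,"y": -0.4,"z": 0.8,"twist": 0},{"x": 0,"y": 0,"z": 0.8,"twist": 0},{"x": 0,"y": 0,"z": 0.7,"twist": 0},{"x": 0,"y": 0,"z": 0.3,"twist": 0},{"x": 0,"y": 0,"z": 0,"twist": 0}])

```text
time_s: 35.8
position: [0.5864, -0.1589, 0.1311]
orientation: [2.972, -1.014, 0.025]
contact_force: [-0.0, 0.9, -0.5]
width: 0.002
```

```bash
python3 -c "
from h import *
import cv2
info([.5902,-.1551,.125])
d=bot.snapshot('wrist')['img'][:,:,::-1];cv2.imwrite('pics/w12.png',cv2.resize(d,(800,600)))
"
```

```text
t 35.8 pos [ 0.5864 -0.1589  0.1311] q6 1.771 F [-0.04  0.87 -0.48] T [ 0.002 -0.031 -0.047] w 0.002 zaxis [ 0.015 -0.007 -1.   ]
tool delta cm [ 0.06 -0.53  0.61]
```

View pics/w12.png

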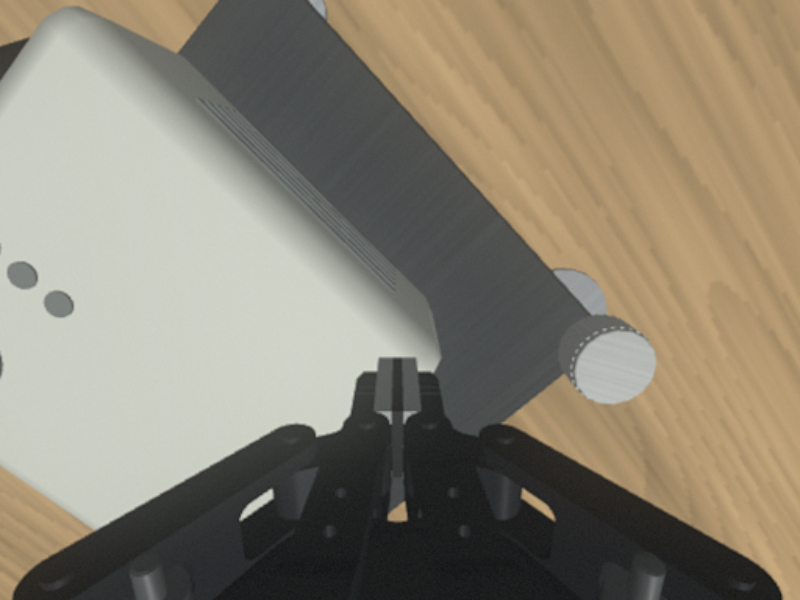

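move_arm(increments=[{"x": 0,"y": -0.4,"z": 0,"twist": 0},{"x": 0,"y": -0.2,"z": 0,"twist": 0},{"x": 0,"y": 0,"z": 0.2,"twist": 0},{"x": 0,"y": 0,"z": 0.1,"twist": 0},{"x": 0,"y": 0,"z": 0,"twist": 0}])

```text
time_s: 36.35
position: [0.591, -0.1538, 0.1292]
orientation: [2.972, -1.014, 0.029]
contact_force: [-0.5, -1.6, -0.8]
width: 0.002
```

```bash
python3 -c "
from h import *
info([.5902,-.1551,.125])
"
```

```text
t 36.35 pos [ 0.591  -0.1538  0.1292] q6 1.782 F [-0.51 -1.57 -0.76] T [-0.009  0.09  -0.006] w 0.002 zaxis [ 0.017 -0.007 -1.   ]
tool delta cm [0.   0.15 0.42]
```

Good spot. Now I'll approach slowly.

move_arm(increments=[{"x": 0,"y": 0,"z": 0.1,"twist": 0},{"x": 0,"y": 0,"z": 0.1,"twist": 0},{"x": 0,"y": 0,"z": 0.07,"twist": 0},{"x": 0,"y": 0,"z": 0.05,"twist": 0},{"x": 0,"y": 0,"z": 0.05,"twist": 0}])

```text
time_s: 36.85
position: [0.5911, -0.154, 0.1252]
orientation: [2.972, -1.014, 0.029]
contact_force: [-0.2, -0.3, -0.4]
width: -0.001
```

```bash
python3 -c "
from h import *
pf(3)
"
```

```text
36.95 z mm [ 591.055 -153.972  125.196] F [-0.03 -0.08 -0.52] tau [-51.65 -24.39]
```

move_arm(increments=[{"x": 0,"y": 0,"z": 0.03,"twist": 0},{"x": 0,"y": 0,"z": 0.03,"twist": 0},{"x": 0,"y": 0,"z": 0.03,"twist": 0},{"x": 0,"y": 0,"z": 0.03,"twist": 0},{"x": 0,"y": 0,"z": 0.03,"twist": 0}])

```text
time_s: 37.45
position: [0.5911, -0.154, 0.1247]
orientation: [2.971, -1.014, 0.03]
contact_force: [-1.9, 0.8, 4.6]
width: 0.002
```

```bash
python3 -c "
from h import *
pf(3)
"
```

```text
37.55 z mm [ 591.137 -154.019  124.681] F [-1.86  0.49  4.95] tau [-48.99 -23.69]
```

move_arm(increments=[{"x": 0,"y": 0,"z": 0.03,"twist": 0},{"x": 0,"y": 0,"z": 0.03,"twist": 0},{"x": 0,"y": 0,"z": 0.03,"twist": 0},{"x": 0,"y": 0,"z": 0.03,"twist": 0},{"x": 0,"y": 0,"z": 0.03,"twist": 0}])

```text
time_s: 38.05
position: [0.5911, -0.154, 0.1247]
orientation: [2.971, -1.013, 0.031]
contact_force: [-2.3, 0.4, 5.4]
width: -0.003
```

```bash
python3 -c "
from h import *
pf(5)
"
```

```text
38.25 z mm [ 591.152 -154.023  124.662] F [-2.62  0.6   5.61] tau [-48.54 -23.61]
```

move_arm(increments=[{"x": 0,"y": 0,"z": 0.05,"twist": 0},{"x": 0,"y": 0,"z": 0.07,"twist": 0},{"x": 0,"y": 0,"z": 0.07,"twist": 0},{"x": 0,"y": 0,"z": 0.07,"twist": 0},{"x": 0,"y": 0,"z": 0.07,"twist": 0}])

```text
time_s: 38.75
position: [0.5912, -0.154, 0.1246]
orientation: [2.971, -1.012, 0.033]
contact_force: [-3.7, 2.2, 9.0]
width: 0.001
```

```bash
python3 -c "
from h import *
pf(8)
"
```

```text
39.1 z mm [ 591.177 -154.054  124.606] F [-3.74  1.31  8.39] tau [-46.9  -23.23]
```

move_arm(increments=[{"x": 0,"y": 0,"z": 0.1,"twist": 0},{"x": 0,"y": 0,"z": 0.1,"twist": 0},{"x": 0,"y": 0,"z": 0.1,"twist": 0},{"x": 0,"y": 0,"z": 0.1,"twist": 0},{"x": 0,"y": 0,"z": 0.1,"twist": 0}])

```text
time_s: 39.6
position: [0.5912, -0.154, 0.1246]
orientation: [2.97, -1.011, 0.036]
contact_force: [-4.9, 1.8, 11.2]
width: 0.003
```

```bash
python3 -c "
from h import *
pf(6)
"
```

```text
39.85 z mm [ 591.214 -154.058  124.586] F [-4.96  1.53 10.48] tau [-45.65 -22.95]
```

move_arm(increments=[{"x": 0,"y": 0,"z": -0.3,"twist": 0},{"x": 0,"y": 0,"z": -1,"twist": 0},{"x": 0,"y": 0,"z": -3,"twist": 0},{"x": 0,"y": 0,"z": -4,"twist": 0},{"x": 0,"y": 0,"z": -3,"twist": 0}])

```text
time_s: 40.35
position: [0.5875, -0.1522, 0.2374]
orientation: [2.971, -1.012, 0.023]
contact_force: [-1.0, 0.6, -0.1]
width: 0.0
```

```bash
python3 -c "
from h import *
import cv2
info()
t=bot.snapshot('top');s=bot.snapshot('scene')
cv2.imwrite('pics/s13.png',cv2.resize(s['img'][155:290,150:310,::-1],(800,675),interpolation=cv2.INTER_CUBIC)[:600])
cv2.imwrite('pics/t13.png',cv2.resize(t['img'][:,:,::-1],(800,600)))
"
```

```text
t 40.35 pos [ 0.5875 -0.1522  0.2374] q6 1.781 F [-0.99  0.57 -0.13] T [-0.04   0.008  0.005] w 0.0 zaxis [ 0.013 -0.007 -1.   ]
```

View pics/s13.png

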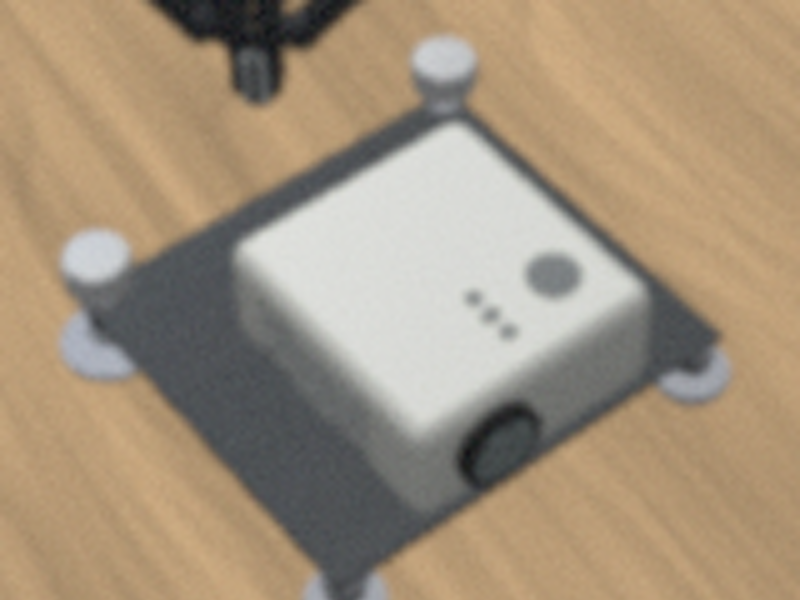

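View pics/t13.png

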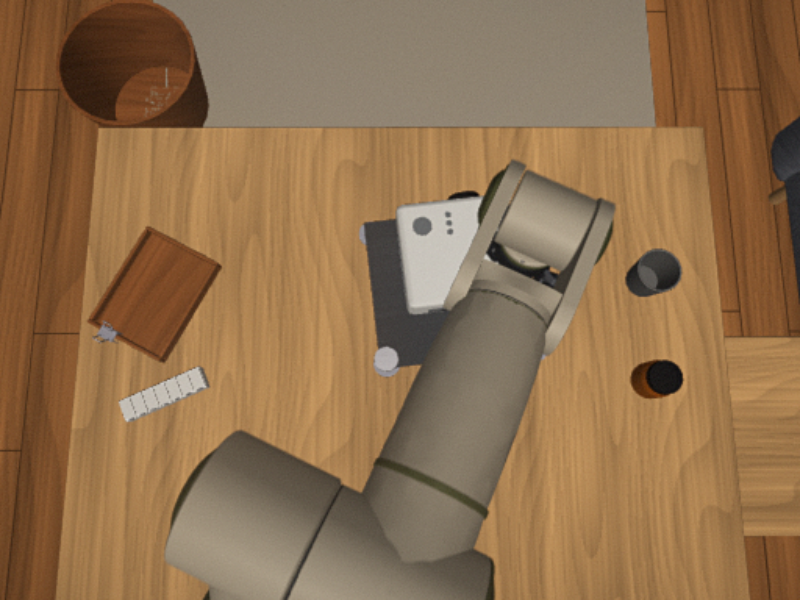

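```bash
python3 -c "
from station import bot
print(bot.sign_off())"
```

```text
the job is handed in; nothing more can be done
None
```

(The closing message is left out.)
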